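# Scan a stone model on its spring-balanced carrier

### The arm

A 7-joint arm with a two-finger parallel gripper is mounted at the origin on the work surface. World frame = base frame: x ahead of the robot, y to its left, z up, the work surface at z = 0. Lengths are in m, angles in rad, forces in N, time in s.
With the tool pointing down it reaches from about 0.425 to 1.025 m from the base axis. Payload 9.4 kg.
Tool frame: the origin (TCP) lies at the very end of the fingers, on their centre line; the grasp point (between the pads) lies 19 mm behind it; y points along the fingers, z is the direction in which the jaws open and shut, and the axes are right-handed (so a half turn about y gives the same grasp; the last joint's range is limited). The gripper opens to 93 mm and grips with 3 to 60 N. Pads are 15 mm wide; open, the fingers measure 128 mm over their backs; the gripper's body (75 mm by 188 mm) begins 65 mm behind the grasp point.
Start: joints at [1.076, 0.599, -0.003, 1.599, 0.002, 0.943, -0.08], TCP at [0.294, -0.663, 0.219] pointing down, gripper open.
Joint ranges: [-2.57, 2.57], [-0.35, 1.97], [-1.29, 1.29], [0.11, 2.56], [-1.05, 4.19], [0.11, 1.86], [-2.63, 2.63]. Speed limits (rad/s): [2.22, 2.22, 3.01, 3.01, 3.14, 3.14, 3.14].

### API

Orientations are given as a unit quaternion [w, x, y, z].
In Python, from rig import manip, optics, job gives the robot as it stands. The module is installed in compiled form; this text tells all that it offers.
- The arm moves only by the tool drive_tool, never from a script. Its argument "commands" is a list of rows, each an object of numbers: "gripper": the finger opening in m, from 0 to 0.093; "x", "y", "z": the shift along the world's x, y, z in m; "spin": the turn about the world's z in degrees. In form: [{"gripper": .., "x": .., "y": .., "z": .., "spin": ..}, ...]. A call has 1 to 12 rows; each row shifts and turns the commanded pose from where the row before left it; what a row does not reach is not made up. A row lasts 1/12 s, in which the tool goes at most 41.7 mm and 7.16 degrees, less where a joint would pass 70% of its speed; a pose out of reach is approached as far as the arm can. A call is refused whole if a number of a shift passes 0.0417 or a number of a turn 7.16, either way. A call with a gripper value outside its range is refused whole. The fingers move at their own pace and stop on an object; the grip force is fixed at half the most. Time passes only in rows, so rows that do not move let the fingers close. It gives the time, the measured TCP pose, the force and the opening at its end, in the units of the state.
- manip.get_state(): the state, without advancing time (a new reading comes with each control period).
- optics.grab_frame(name): name is "scene" or "top"; returns the picture (384x512x3 uint8, red, green, blue); there is no depth.
- optics.calibration(name): a dict with "intrinsics" (3x3 intrinsics, pixels), "k1" (the pictures are not rectified: a ray, as slopes to the right and down, at radius r is drawn at 1 + k1 r^2 times it, then the intrinsics apply), "R" (3x3) and "t" (3): a world point X has camera coordinates R X + t. Camera axes: x right, y down, z forward; pixel columns grow to the right and rows downward; lengths in m; the calibration is good to about 2 mm. A picture is of the moment at which its call begins. calibration takes no time and is no camera call.
- job.job_done(): hands the job in, once; it reports no verdict.
The state is a dict: "clock": time; "joints": joint angles; "joint_vel": joint speeds; "tau": joint torques, N m; "position": TCP position; "tool_rot": TCP orientation; "force": force on the tool from outside, world axes, zero at the start; "torque": the same for the moment, N m; "opening": opening from 0.0 (shut) to 1.0 (fully open).
Only numpy, scipy, OpenCV 4.12 (cv2) and the standard library are available. Lean on these libraries where they do the work, as an engineer would, in place of code of your own. Each camera call takes 0.05 s, during which the arm holds its last target. There are 200 camera calls.

### The job

The stone dental model stands on a hinged, top-heavy post that leans against its stop: pick the carrier up from the green mat by its blue grip block, raise it a little and balance the post upright right there, then carry it upright to the scanner's focus point and keep the model there, upright, for at least 5 seconds without a break. Then carry it, still upright, to the white tray and set the carrier gently flat inside the rim and let go; the post may then lean over again, and the job is done when it rests against its stop. Nothing may ever touch the post or the model, the post must not be swung about fast, and the other things on the bench stay where they are.

Things in the scene. Friction and masses are not known exactly. Their poses are not given: they have to be found in the camera images.
- carrier: Loose carrier, 0.95 kg with post, balanced about its grip. Aluminium plate 330 x 110 x 12 mm: x -130 to +200, y +-55 mm. Origin on its underside, below the middle of the grip block; x along the plate to the post, z up. Dark ballast at x = -100 mm, top z = 26 mm; hinge cheeks top z = 48 mm. At first flat on the green mat, post end away from the robot within 0.3 rad.
- grip (a point): Gripping point in the blue grip block, 57 mm above the carrier's origin, axes as the carrier's. The block is 30 mm (x) by 60 mm (y), its top 78 mm above the carrier's underside. Grip from above across the 30 mm (fingers close along the carrier's x), firmly, about 50 N.
- post: Steel post 16 mm thick with a yellow stone dental model on top (64 mm across, top about 208 mm above the hinge, white teeth). Origin on the hinge axis; x = hinge axis = the carrier's x; z up the post. It turns about x between stops at -0.25 and +0.25 rad from the carrier's z, and starts at rest against the + stop (top towards the carrier's -y).
- hinge (a point): Hinge of the post, fixed on the carrier at (165, 0, 36) mm in its frame. Post nominal: 0.25 kg, centre of mass 181 mm above the hinge, inertia about it 0.0084 kg m2. Centring spring carrier-post 0.412 N m/rad, zero when square to the plate; damping 0.008 N m s/rad; no dry friction. Gravity: 0.443 N m per rad of lean.
- model (a point): Middle of the stone model, on the post's axis 188 mm above the hinge, z along the post. Gravity slightly outweighs the spring, so upright is unstable: the post falls off with a time constant of 0.5 to 1.1 s unless the carrier is tilted about its x the other way (0.03 to 0.1 rad lifts it off its stop) and corrected all the time.
- focus (a point): The scanner's focus point in free air, 200 mm before the middle of the fixed white scanner (140 x 160 x 220 mm, black window facing the robot) and 290 mm above the bench; model belongs here within 50 mm. With the post upright the carrier's underside is then 66 mm above the bench.
- mat: Fixed green mat 400 x 200 x 3 mm where the carrier starts; origin at the middle of its underside, x lengthwise. Mat and tray lie left and right of the scanner's focus, in either order.
- tray: Fixed white tray, 382 x 172 mm outside, 370 x 160 mm inside, rim 16 mm high, floor 6 mm above its origin (middle of its underside); x lengthwise, away from the robot. The carrier fits flat on its floor, its origin then at about (-35, 0, 6) mm in the tray's frame, post end away from the robot.
- bowl: Green mixing bowl, 120 mm across and 65 mm high, loose bystander; origin under its middle.
- jar: White jar, 70 mm across and 80 mm high, loose bystander; origin under its middle.
- spatula: Spatula, 190 mm long, lying flat, loose bystander; origin on its underside.

How it is judged:
On the way, in this order (a step that is already met when the one before it is completed fails the run):
1. the carrier is lifted clear of the mat and the post stands within 0.12 rad of upright (height (world z) of carrier above 0.025 m and angle between model's own z axis and vertical below 0.12 rad), for 0.5 s.
2. the model stays within 50 mm of the scanner's focus and within 0.12 rad of upright for 4.5 s (distance between model and focus below 0.05 m and angle between model's own z axis and vertical below 0.12 rad), for 4.5 s.
At the end, for the whole second after the job is handed in: The carrier lies flat inside the tray (underside within 5 mm of the tray's floor, tilt under 0.04 rad, origin within 80 mm of the tray's middle), released, carrier and post at rest (z of carrier in the frame of tray between 0.002 and 0.011 m and horizontal distance between carrier and tray below 0.08 m and angle between carrier's own z axis and vertical below 0.04 rad and linear speed of carrier below 0.03 m/s and angular speed of post below 0.15 rad/s and angle between model's own z axis and vertical below 0.35 rad); the robot touches nothing.
It fails at once if the post leans more than 0.2 rad while the carrier is on its way (more than 0.12 m from its starting place and from the tray's middle) (distance of carrier from where it was at the start of the episode above 0.12 m and horizontal distance between carrier and tray above 0.12 m and angle between model's own z axis and vertical above 0.2 rad).
It fails at once if something touches the post or the model (contact force between post and anything else above 0.5 N).
It fails at once if the post swings faster than 1.5 rad/s (angular speed of post above 1.5 rad/s).
It fails at once if the carrier is dropped or flung (over 0.6 m/s) (linear speed of carrier above 0.6 m/s).
It fails at once if a bystander is moved by more than 30 mm (distance of any of bowl, jar, spatula from where it was at the start of the episode above 0.03 m).
It also fails if it takes over 72 s, if anything falls off the work surface, if the arm or the gripper's body presses on something with over 40 N, if the wrist force passes 120 N, or if a joint passes its speed limit or range.

## Working session

There is one attempt and no reset: what is moved stays moved. The work goes in short steps, Python scripts to look and compute and a tool call to move; the robot and the scene stay as the last step left them, time stands still between calls to the robot, and variables do not carry over. Pictures are saved under pics/ and viewed, about 8 in all and at most 12, crops included, and the job is handed in when it is done.

Besides the shell and the picture viewer there is one more tool, called after "Call:" by a JSON object that holds its "method" and its "body", one argument or row to a line. drive_tool: Moves the arm, as the interface text tells. Its arguments: {"type":"object","properties":{"commands":{"type":"array"}},"required":["commands"]}

```bash
mkdir -p pics; ls; cat > h.py <<'E'
import numpy as np, cv2
from rig import manip, optics, job
def ray(c,u,v):
    K=np.array(c["intrinsics"]);R=np.array(c["R"]);t=np.array(c["t"])
    p=cv2.undistortPoints(np.array([[[u,v]]],float),K,np.array([c["k1"],0,0,0,0.]))[0,0]
    return -R.T@t, R.T@np.array([p[0],p[1],1.])
def onplane(c,u,v,n,d):
    o,r=ray(c,u,v); n=np.array(n,float); return o+r*(d-n@o)/(n@r)
def proj(c,X):
    K=np.array(c["intrinsics"]);R=np.array(c["R"]);t=np.array(c["t"])
    return cv2.projectPoints(np.array([X],float),cv2.Rodrigues(R)[0],t,K,np.array([c["k1"],0,0,0,0.]))[0][0,0]
E
python3 - <<'E'
from h import *
for n in("scene","top"):
    f=optics.grab_frame(n); cv2.imwrite(f"pics/{n}0.png",f[...,::-1]); np.save(f"pics/{n}0.npy",f)
    c=optics.calibration(n); R=np.array(c["R"]);print(n,c["intrinsics"],c["k1"],"pos",-R.T@np.array(c["t"]),"fwd",R[2],"right",R[0])
s=manip.get_state();print({k:np.round(v,4) for k,v in s.items()})
E
```

```text
pics
scene [[471.81447092   0.         250.02603913]
 [  0.         471.81447092 193.6546733 ]
 [  0.           0.           1.        ]] -0.14196431599003317 pos [ 1.10652739 -1.00098072  1.33089568] fwd [-0.3360043   0.61384475 -0.71434987] right [ 0.88540434  0.464499   -0.0173156 ]
top [[492.2868117    0.         258.62547311]
 [  0.         492.2868117  185.35614142]
 [  0.           0.           1.        ]] -0.17139549004941942 pos [ 0.23225491 -0.00897831  1.80509681] fwd [ 0.19017216  0.00463233 -0.98173983] right [ 0.00697865 -0.99996998 -0.00336652]
{'clock': np.float64(0.1), 'joints': array([ 1.0763,  0.6001, -0.0025,  1.6   ,  0.0018,  0.9429, -0.0798]), 'joint_vel': array([-0.    , -0.0022, -0.0013, -0.0034, -0.0005,  0.0007, -0.0011]), 'tau': array([ 5.40000e-03, -7.66561e+01,  1.50220e+00, -2.52944e+01,
       -5.23000e-02,  1.36000e-02,  0.00000e+00]), 'position': array([ 0.2939, -0.6623,  0.2178]), 'tool_rot': array([ 0.1465, -0.1468,  0.6922, -0.6913]), 'force': array([-0.1075, -0.2982,  0.2401]), 'torque': array([ 0.0208, -0.0259, -0.0254]), 'opening': np.float64(0.9977)}
```

View pics/scene0.png

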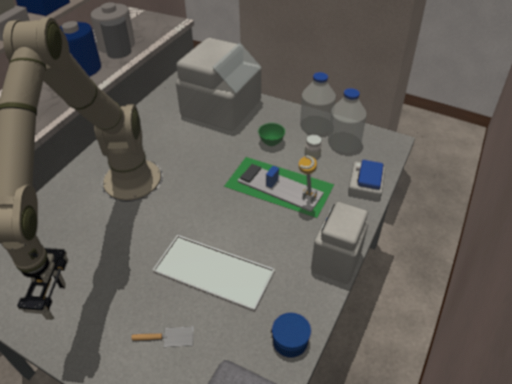

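View pics/top0.png

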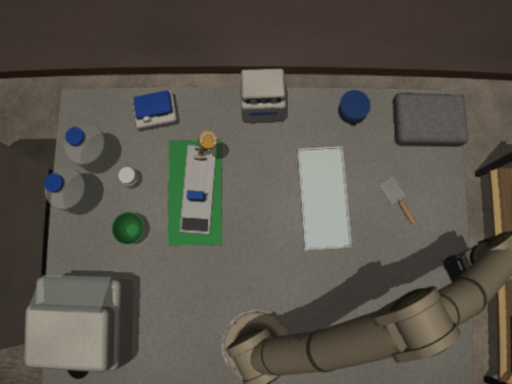

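```bash
cat > m0.py <<'E'
from h import *
C={n:optics.calibration(n) for n in("scene","top")}
def blobs(n,mask,zs,amin=30):
    k,l,st,ce=cv2.connectedComponentsWithStats(mask.astype(np.uint8))
    for i in range(1,k):
        if st[i,4]<amin: continue
        cs,_=cv2.findContours((l==i).astype(np.uint8),cv2.RETR_EXTERNAL,cv2.CHAIN_APPROX_NONE)
        r=cv2.minAreaRect(cs[0]); b=cv2.boxPoints(r)
        W=np.array([onplane(C[n],*p,[0,0,1],zs)for p in b])[:,:2]
        print(n,"area",st[i,4],"px",ce[i].round(1),"->",onplane(C[n],*ce[i],[0,0,1],zs)[:2].round(4),"size",np.linalg.norm(W[1]-W[0]).round(3),np.linalg.norm(W[2]-W[1]).round(3),"mid",W.mean(0).round(4),"corners",W.round(3).tolist())
def hsv(n): return cv2.cvtColor(np.load(f"pics/{n}0.npy"),cv2.COLOR_RGB2HSV)
for n in("top","scene"):
    h=hsv(n);H,S,V=[h[...,i].astype(int) for i in range(3)]
    print("green");blobs(n,(abs(H-62)<15)&(S>120)&(V>60),0.003,200)
    print("blue");blobs(n,(abs(H-112)<12)&(S>140)&(V>50),0.081,40)
    print("yellow");blobs(n,(abs(H-20)<9)&(S>130)&(V>110),0.2,20)
    print("white tray");blobs(n,(S<40)&(V>165),0.016,1500)
E
python3 m0.py
python3 - <<'E'
from h import *
f=np.load("pics/top0.npy")
a=cv2.resize(f[55:260,160:365],None,fx=2.9,fy=2.9,interpolation=cv2.INTER_CUBIC)
cv2.imwrite("pics/c1.png",a[...,::-1])
E
```

```text
green
top area 2370 px [189.7 199.1] -> [0.5274 0.2558] size 0.196 0.391 mid [0.5565 0.2395] corners [[0.752, 0.344], [0.752, 0.148], [0.362, 0.139], [0.36, 0.327]]
top area 544 px [130.3 227.1] -> [0.4203 0.4758] size 0.093 0.114 mid [0.4222 0.4771] corners [[0.448, 0.548], [0.494, 0.466], [0.396, 0.407], [0.351, 0.487]]
blue
top area 739 px [152.4 104.2] -> [0.8728 0.3986] size 0.136 0.085 mid [0.8724 0.3995] corners [[0.9, 0.476], [0.927, 0.343], [0.845, 0.323], [0.818, 0.455]]
top area 625 px [354.6 104.6] -> [ 0.8749 -0.3565] size 0.103 0.107 mid [ 0.8758 -0.3561] corners [[0.928, -0.307], [0.93, -0.41], [0.823, -0.405], [0.822, -0.303]]
top area 238 px [ 74.2 136. ] -> [0.7503 0.6916] size 0.068 0.063 mid [0.7504 0.6905] corners [[0.782, 0.727], [0.781, 0.66], [0.719, 0.654], [0.719, 0.721]]
top area 262 px [ 53.1 182.1] -> [0.5735 0.7587] size 0.063 0.071 mid [0.5732 0.7583] corners [[0.574, 0.807], [0.619, 0.763], [0.572, 0.71], [0.527, 0.753]]
top area 120 px [195.5 195.2] -> [0.5291 0.2241] size 0.028 0.056 mid [0.5288 0.2242] corners [[0.517, 0.253], [0.545, 0.251], [0.54,
[... 1798 characters left out ...]
553, 0.243], [0.55, 0.186]]
scene area 1126 px [290.7 331.9] -> [ 0.8857 -0.3719] size 0.111 0.12 mid [ 0.8854 -0.3727] corners [[0.811, -0.343], [0.91, -0.293], [0.957, -0.404], [0.864, -0.451]]
yellow
scene area 73 px [304.6 161.4] -> [0.6744 0.2026] size 0.042 0.04 mid [0.6741 0.205 ] corners [[0.661, 0.181], [0.649, 0.221], [0.688, 0.229], [0.699, 0.189]]
scene area 38 px [310.5 167.5] -> [0.7061 0.1821] size 0.069 0.03 mid [0.7044 0.1843] corners [[0.682, 0.161], [0.705, 0.227], [0.727, 0.207], [0.704, 0.143]]
white tray
scene area 4091 px [215.2 272.3] -> [ 0.5555 -0.2526] size 0.172 0.403 mid [ 0.5404 -0.2485] corners [[0.372, -0.34], [0.321, -0.176], [0.723, -0.162], [0.746, -0.316]]
```

View pics/c1.png

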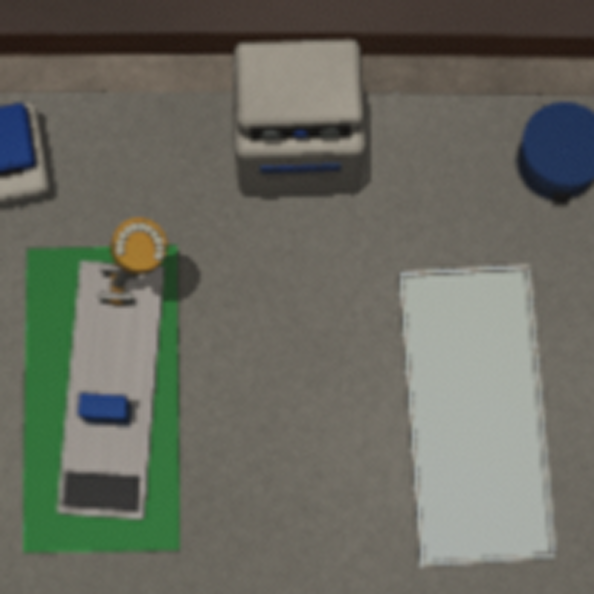

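```bash
python3 - <<'E'
from h import *
c=optics.calibration("top")
def P(l,z): 
    for x,y in l: print((x,y),z,onplane(c,x/2.9+160-.3,y/2.9+55-.3,[0,0,1],z)[:2].round(4))
print("plate TL BL BR TR");P([(80,262),(58,512),(143,518),(161,275)],.015)
print("ballast");P([(64,472),(141,475),(139,511),(62,507)],.029)
print("grip top");P([(80,394),(130,396),(128,413),(79,413)],.081)
print("tray rim TL TR BR BL");P([(401,271),(529,265),(554,555),(421,567)],.016)
print("scanner top");P([(236,43),(359,40),(364,148),(237,150)],.22)
print("scanner base");P([(245,193),(360,190)],.0)
print("mat");P([(26,248),(178,247),(179,552),(23,551)],.003)
E
```

```text
plate TL BL BR TR
(80, 262) 0.015 [0.7327 0.2705]
(58, 512) 0.015 [0.406  0.2873]
(143, 518) 0.015 [0.3996 0.1793]
(161, 275) 0.015 [0.7154 0.1639]
ballast
(64, 472) 0.029 [0.4552 0.279 ]
(141, 475) 0.029 [0.4523 0.1816]
(139, 511) 0.029 [0.407 0.183]
(62, 507) 0.029 [0.411  0.2801]
grip top
(80, 394) 0.081 [0.5457 0.254 ]
(130, 396) 0.081 [0.5436 0.192 ]
(128, 413) 0.081 [0.5224 0.1939]
(79, 413) 0.081 [0.5219 0.2545]
tray rim TL TR BR BL
(401, 271) 0.016 [ 0.7224 -0.1476]
(529, 265) 0.016 [ 0.7321 -0.3152]
(554, 555) 0.016 [ 0.3555 -0.3378]
(421, 567) 0.016 [ 0.3404 -0.1698]
scanner top
(236, 43) 0.22 [0.9486 0.0623]
(359, 40) 0.22 [ 0.9535 -0.085 ]
(364, 148) 0.22 [ 0.8158 -0.0901]
(237, 150) 0.22 [0.8124 0.0589]
scanner base
(245, 193) 0.0 [0.8326 0.0568]
(360, 190) 0.0 [ 0.8377 -0.0957]
mat
(26, 248) 0.003 [0.7551 0.345 ]
(178, 247) 0.003 [0.7568 0.1437]
(179, 552) 0.003 [0.3582 0.134 ]
(23, 551) 0.003 [0.357  0.3325]
```

```bash
python3 - <<'E'
from h import *
from scipy.spatial.transform import Rotation as Ro
s=manip.get_state();q=s["tool_rot"];R=Ro.from_quat([*q[1:],q[0]]).as_matrix();print(R.round(3))
z=R[:,2];a=np.degrees(np.arctan2(z[1],z[0]));print("jaw yaw",a,"needed spin",[((-3.1-a+90)%180)-90], "tilt",R[:,1])
p=s["position"];print("shift",np.array([.533,.2245,.041])-p)
E
```

```text
[[-0.914 -0.001  0.406]
 [-0.406  0.001 -0.914]
 [ 0.    -1.    -0.001]]
jaw yaw -66.06357710870942 needed spin [np.float64(62.963577108709416)] tilt [-6.93244428e-04  1.24330149e-03 -9.99998987e-01]
shift [ 0.2390579   0.88675535 -0.1768417 ]
```

Call:
{"method": "drive_tool", "body": {
  "commands": [
    {"gripper": 0.08, "x": 0.015, "y": 0.0369, "z": 0, "spin": 2.62},
    {"gripper": 0.08, "x": 0.015, "y": 0.0369, "z": 0, "spin": 2.62},
    {"gripper": 0.08, "x": 0.015, "y": 0.0369, "z": 0, "spin": 2.62},
    {"gripper": 0.08, "x": 0.015, "y": 0.0369, "z": 0, "spin": 2.62},
    {"gripper": 0.08, "x": 0.015, "y": 0.0369, "z": 0, "spin": 2.62},
    {"gripper": 0.08, "x": 0.015, "y": 0.0369, "z": 0, "spin": 2.62},
    {"gripper": 0.08, "x": 0.015, "y": 0.0369, "z": 0, "spin": 2.62},
    {"gripper": 0.08, "x": 0.015, "y": 0.0369, "z": 0, "spin": 2.62},
    {"gripper": 0.08, "x": 0.015, "y": 0.0369, "z": 0, "spin": 2.62},
    {"gripper": 0.08, "x": 0.015, "y": 0.0369, "z": 0, "spin": 2.62},
    {"gripper": 0.08, "x": 0.015, "y": 0.0369, "z": 0, "spin": 2.62},
    {"gripper": 0.08, "x": 0.015, "y": 0.0369, "z": 0, "spin": 2.62}
  ]
}}

```text
clock: 1.1
position: [0.4743, -0.218, 0.2186]
tool_rot: [0.329, -0.329, 0.626, -0.626]
force: [0.5, -0.6, -0.6]
opening: 0.859
```

Call:
{"method": "drive_tool", "body": {
  "commands": [
    {"gripper": 0.08, "x": 0.005, "y": 0.0369, "z": 0, "spin": 2.62},
    {"gripper": 0.08, "x": 0.005, "y": 0.0369, "z": 0, "spin": 2.62},
    {"gripper": 0.08, "x": 0.005, "y": 0.0369, "z": 0, "spin": 2.62},
    {"gripper": 0.08, "x": 0.005, "y": 0.0369, "z": 0, "spin": 2.62},
    {"gripper": 0.08, "x": 0.005, "y": 0.0369, "z": 0, "spin": 2.62},
    {"gripper": 0.08, "x": 0.005, "y": 0.0369, "z": 0, "spin": 2.62},
    {"gripper": 0.08, "x": 0.005, "y": 0.0369, "z": 0, "spin": 2.62},
    {"gripper": 0.08, "x": 0.005, "y": 0.0369, "z": 0, "spin": 2.62},
    {"gripper": 0.08, "x": 0.005, "y": 0.0369, "z": 0, "spin": 2.62},
    {"gripper": 0.08, "x": 0.005, "y": 0.0369, "z": 0, "spin": 2.62},
    {"gripper": 0.08, "x": 0.005, "y": 0.0369, "z": 0, "spin": 2.62},
    {"gripper": 0.08, "x": 0, "y": 0.0369, "z": 0, "spin": 2.62}
  ]
}}

```text
clock: 2.1
position: [0.5297, 0.2247, 0.2184]
tool_rot: [-0.486, 0.486, -0.513, 0.513]
force: [0.4, -0.2, 0.6]
opening: 0.859
```

Call:
{"method": "drive_tool", "body": {
  "commands": [
    {"gripper": 0.08, "x": 0.003, "y": 0, "z": -0.03, "spin": 0},
    {"gripper": 0.08, "x": 0, "y": 0, "z": -0.03, "spin": 0},
    {"gripper": 0.08, "x": 0, "y": 0, "z": -0.03, "spin": 0},
    {"gripper": 0.08, "x": 0, "y": 0, "z": -0.03, "spin": 0},
    {"gripper": 0.08, "x": 0, "y": 0, "z": -0.025, "spin": 0},
    {"gripper": 0.08, "x": 0, "y": 0, "z": -0.02, "spin": 0},
    {"gripper": 0.08, "x": 0, "y": 0, "z": -0.012, "spin": 0},
    {"gripper": 0.08, "x": 0, "y": 0, "z": 0, "spin": 0}
  ]
}}

```text
clock: 2.77
position: [0.5308, 0.2224, 0.0392]
tool_rot: [0.485, -0.487, 0.514, -0.513]
force: [-0.3, -0.5, -0.3]
opening: 0.855
```

```bash
python3 - <<'E'
from h import *
print({k:np.round(v,4) for k,v in manip.get_state().items() if k in("clock","position","tool_rot","force","torque","opening")})
S=[]
for n in("top","scene"):
    f=optics.grab_frame(n); np.save(f"pics/{n}1.npy",f)
    x0,y0=(165,110) if n=="top" else (225,135)
    S.append(cv2.resize(f[y0:y0+130,x0:x0+110],None,fx=3.6,fy=3.6,interpolation=cv2.INTER_CUBIC))
cv2.imwrite("pics/c2.png",np.hstack(S)[...,::-1])
E
```

```text
{'clock': np.float64(2.7667), 'position': array([0.5308, 0.2224, 0.0392]), 'tool_rot': array([ 0.4847, -0.4874,  0.514 , -0.5132]), 'force': array([-0.2962, -0.474 , -0.2559]), 'torque': array([-0.055 , -0.0829,  0.0032]), 'opening': np.float64(0.8548)}
```

View pics/c2.png

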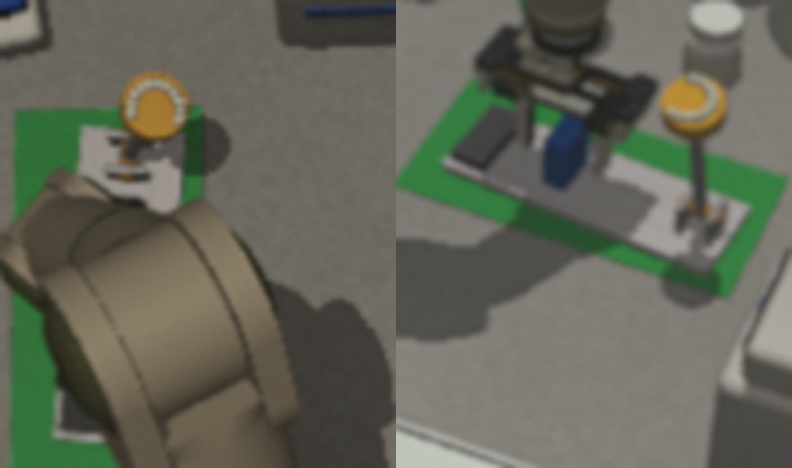

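```bash
cat > c.py <<'E'
# usage: c.py "dy:spin dy dy ..." ncycles rows_per_cycle D_total [npics]   (mm, deg; rows just executed)
import sys, json, os
from h import *
from scipy.optimize import least_squares
from scipy.linalg import expm
L=.165; DT=1/120
log=json.load(open("log.json")) if os.path.exists("log.json") else dict(seg=[],obs=[],cy=None,psi=-.054,off=[],bias=0,z=None)
rows=[[float(q) for q in (r+":0").split(":")[:2]] for r in sys.argv[1].split()]
ncy,nr,D=int(sys.argv[2]),int(sys.argv[3]),float(sys.argv[4])/1000
npic=int(sys.argv[5]) if len(sys.argv)>5 else 2
s=manip.get_state(); t=s["clock"]; p=np.array(s["position"])
if log["cy"] is None: log["cy"]=p[1]
for i,(dy,sp) in enumerate(rows):
    d=dy/1e3+L*np.radians(sp); log["cy"]+=dy/1e3; log["psi"]+=np.radians(sp)
    log["seg"].append([t-(len(rows)-i)/12,d*12])
log["off"].append(p[1]-log["cy"]); y=log["cy"]+np.mean(log["off"][-8:])
c=optics.calibration("top"); psi=log["psi"]
Hg=np.array([p[0]+L*np.cos(psi),y+L*np.sin(psi),p[2]-.038+.036])
pt=lambda th,h=.195: Hg+h*np.array([np.sin(th)*np.sin(psi),-np.sin(th)*np.cos(psi),np.cos(th)])
def theta(f):
    q0=proj(c,pt(0)); u,v=q0.astype(int); r=42
    u0,v0=max(u-r,0),max(v-r,0); a=cv2.cvtColor(f[v0:v0+2*r,u0:u0+2*r],cv2.COLOR_RGB2HSV).astype(int)
    m=((abs(a[...,0]-20)<9)&(a[...,1]>130)&(a[...,2]>110)).astype(np.uint8)
    m=cv2.morphologyEx(m,cv2.MORPH_CLOSE,np.ones((5,5)))
    cs=max(cv2.findContours(m,cv2.RETR_EXTERNAL,cv2.CHAIN_APPROX_NONE)[0],key=cv2.contourArea)
    M=cv2.moments(cv2.convexHull(cs)); q=np.array([M["m10"]/M["m00"]+u0,M["m01"]/M["m00"]+v0])
    th=0
    for _ in range(4):
        g=(proj(c,pt(th+.01))-proj(c,pt(th-.01)))/.02; th+=g@(q-proj(c,pt(th)))/(g@g)
    return th, q, M["m00"]
raw=[]
for i in range(npic):
    tt=manip.get_state()["clock"]; th,q,ar=theta(optics.grab_frame("top")); raw.append(th); log["obs"].append([tt,th])
tn=manip.get_state()["clock"]
print("t %.2f tcp"%tn,p.round(4),"cmd y %.4f off %.4f psi %.3f"%(log["cy"],np.mean(log["off"][-8:]),psi),"px",q.round(1),"A",ar,"raw th",np.round(raw,4),"bias %.4f"%log["bias"])
print("tilt xy",__import__("scipy.spatial.transform",fromlist=["x"]).Rotation.from_quat(np.roll(s["tool_rot"],-1)).as_matrix()[:2,1].round(4),"F",np.round(s["force"],1),"T",np.round(s["torque"],3),"model",(Hg+.188*np.array([0,-np.sin(raw[-1]-log["bias"]),np.cos(raw[-1])])).round(3))
json.dump(log,open("log.json","w"))
if ncy==0: sys.exit()
t0=max(log.get("tstart",0),tn-3.5); ob=np.array([o for o in log["obs"] if o[0]>=t0-1e-6]); seg=np.array([g for g in log["seg"] if g[0]+1/12>t0-1e-6])
t0=ob[0,0]
def vel(tt):
    v=0
    for a,b in seg:
        if a-1e-6<=tt<a+1/12-1e-6: v=b
    return v
n=int(round((tn-t0)/DT)); V=np.array([vel(t0+(i+.5)*DT) for i in range(n)])
def sim(q):
    th,w,K,te,b=q; X=[(th,w)]; vp=0
    for v in V:
        w+=b*(v-vp); vp=v; w+=DT*(K*(th-te)-.95*w); th+=DT*w
        if th>.25: th=.25; w=min(w,0)
        if th<-.25: th=-.25; w=max(w,0)
        X.append((th,w))
    return np.array(X)
ix=np.clip(np.round((ob[:,0]-t0)/DT).astype(int),0,n)
th0=ob[0,1]-log["bias"]
res=lambda q: np.r_[(sim(q)[ix,0]-(ob[:,1]-log["bias"]))/.005,(q[1])/.4,(q[2]-3.7)/1.2,(q[3])/.03,(q[4]-5.39)/.25]
r=least_squares(res,[th0,0,3.7,0,5.39],diff_step=1e-4); q=r.x; X=sim(q); x0=X[-1]; K,te,b=q[2:]
print("fit K %.2f te %.4f b %.2f"%(K,te,b),"resid(mrad)",((X[ix,0]-ob[:,1]+log["bias"])*1e3).round(1)[-8:],"now th %.4f w %.4f"%tuple(x0), "unst %.4f"%(x0[0]-te+x0[1]/(.475+np.sqrt(.2256+K))))
# plan
A=np.array([[0,1],[K,-.95]]); Er=expm(A/12); Ep=expm(A*.05*npic)
N=ncy*nr; st=np.array([x0[0]-te,x0[1]]); S=np.zeros((2,N)); c0=st; vp=np.zeros(N); Ms=[];bs=[]
for i in range(N):
    e=np.zeros(N); e[i]=1
    S=S+np.outer([0,b],e-vp); Ms.append((e-vp)/.03); bs.append(0); vp=e
    S=Er@S; c0=Er@c0
    Ms.append(S[0]/.06); bs.append(-(c0[0]+te)/.06)
    if (i+1)%nr==0:
        S=S+np.outer([0,b],-vp); Ms.append(vp/.03); bs.append(0); vp=np.zeros(N)
        S=Ep@S; c0=Ep@c0
        if i<N-1: Ms.append(S[0]/.06); bs.append(-(c0[0]+te)/.06)
Ms+= [S[0]/.002,S[1]/.004,np.ones(N)/12/.002]; bs+=[-c0[0]/.002,-c0[1]/.004,D/.002]
v=np.linalg.lstsq(np.array(Ms),np.array(bs),rcond=None)[0]
print("PLAN dy mm",(v/12*1e3).round(1).reshape(ncy,nr).tolist())
dyr=(v/12*1e3).round(1); 
# predicted theta at row ends
xx=np.array(st);vp=0;o=[]
for i in range(nr): xx=xx+[0,b*(v[i]-vp)];vp=v[i];xx=Er@xx;o.append(xx[0]+te)
print("pred th",np.round(o,3))
E
echo ok
```

```text
ok
```

Call:
{"method": "drive_tool", "body": {
  "commands": [
    {"gripper": 0.015, "x": 0, "y": 0, "z": 0, "spin": 0},
    {"gripper": 0.015, "x": 0, "y": 0, "z": 0, "spin": 0},
    {"gripper": 0.015, "x": 0, "y": 0, "z": 0, "spin": 0},
    {"gripper": 0.015, "x": 0, "y": 0, "z": 0, "spin": 0},
    {"gripper": 0.015, "x": 0, "y": 0, "z": 0, "spin": 0},
    {"gripper": 0.015, "x": 0, "y": 0, "z": 0, "spin": 0},
    {"gripper": 0.015, "x": 0, "y": 0, "z": 0, "spin": 0},
    {"gripper": 0.015, "x": 0, "y": 0, "z": 0, "spin": 0},
    {"gripper": 0.015, "x": 0, "y": 0, "z": 0, "spin": 0}
  ]
}}

```text
clock: 3.62
position: [0.5326, 0.223, 0.0417]
tool_rot: [-0.486, 0.486, -0.514, 0.514]
force: [1.7, -0.3, 1.4]
opening: 0.323
```

```bash
python3 c.py "" 0 0 0 2; python3 -c "
from h import *;print(manip.get_state()['opening']*93)"
```

```text
t 3.72 tcp [0.5326 0.223  0.0417] cmd y 0.2230 off 0.0000 psi -0.054 px [207.3 138.8] A 235.0 raw th [0.2251 0.2257] bias 0.0000
tilt xy [0.0006 0.0002] F [ 1.7 -0.3  1.4] T [-0.066 -0.32   0.005] model [0.697 0.172 0.223]
29.762135109819745
```

Call:
{"method": "drive_tool", "body": {
  "commands": [
    {"gripper": 0.015, "x": 0, "y": 0, "z": 0.004, "spin": 0},
    {"gripper": 0.015, "x": 0, "y": 0, "z": 0.01, "spin": 0},
    {"gripper": 0.015, "x": 0, "y": 0, "z": 0.014, "spin": 0},
    {"gripper": 0.015, "x": 0, "y": 0, "z": 0.014, "spin": 0},
    {"gripper": 0.015, "x": 0, "y": 0, "z": 0.012, "spin": 0},
    {"gripper": 0.015, "x": 0, "y": 0, "z": 0.007, "spin": 0},
    {"gripper": 0.015, "x": 0, "y": 0, "z": 0.002, "spin": 0},
    {"gripper": 0.015, "x": 0, "y": 0, "z": 0, "spin": 0}
  ]
}}

```text
clock: 4.38
position: [0.5322, 0.2228, 0.1051]
tool_rot: [-0.486, 0.486, -0.514, 0.514]
force: [-0.3, -0.4, -9.9]
opening: 0.324
```

```bash
python3 c.py "0 0 0 0 0 0 0 0" 0 0 0 2; python3 - <<'E'
from h import *
f=optics.grab_frame("scene")
cv2.imwrite("pics/c3.png",cv2.resize(f[100:230,215:345],None,fx=4,fy=4,interpolation=cv2.INTER_CUBIC)[...,::-1])
E
```

```text
t 4.48 tcp [0.5322 0.2228 0.1051] cmd y 0.2230 off -0.0001 psi -0.054 px [204.  133.2] A 260.0 raw th [0.204  0.2039] bias 0.0000
tilt xy [0.0006 0.0002] F [-0.3 -0.4 -9.9] T [ 0.061 -0.112  0.011] model [0.697 0.176 0.287]
```

View pics/c3.png

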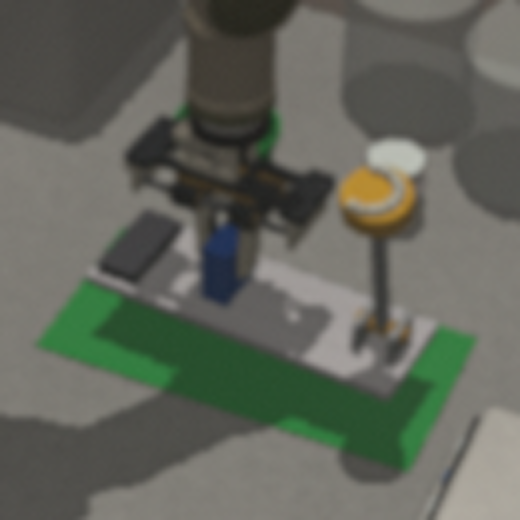

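```bash
python3 c.py "" 0 0 0 3
```

```text
t 4.68 tcp [0.5317 0.2227 0.104 ] cmd y 0.2230 off -0.0002 psi -0.054 px [203.8 133.5] A 252.5 raw th [0.1996 0.1999 0.2007] bias 0.0000
tilt xy [-0.0011 -0.0006] F [-0.1 -0.3 -9.3] T [ 0.046 -0.13  -0.039] model [0.696 0.176 0.286]
```

Call:
{"method": "drive_tool", "body": {
  "commands": [
    {"gripper": 0.015, "x": 0, "y": 0, "z": 0, "spin": 0},
    {"gripper": 0.015, "x": 0, "y": 0, "z": 0, "spin": 0},
    {"gripper": 0.015, "x": 0, "y": 0, "z": 0, "spin": 0},
    {"gripper": 0.015, "x": 0, "y": 0, "z": 0, "spin": 0},
    {"gripper": 0.015, "x": 0, "y": 0, "z": 0, "spin": 0},
    {"gripper": 0.015, "x": 0, "y": 0, "z": 0, "spin": 0}
  ]
}}

```text
clock: 5.18
position: [0.5321, 0.2229, 0.1046]
tool_rot: [-0.486, 0.486, -0.514, 0.514]
force: [-0.3, -0.9, -9.8]
opening: 0.321
```

```bash
python3 c.py "0 0 0 0 0 0" 0 0 0 2
```

```text
t 5.28 tcp [0.5321 0.2229 0.1046] cmd y 0.2230 off -0.0001 psi -0.054 px [205.  133.5] A 248.0 raw th [0.2221 0.2206] bias 0.0000
tilt xy [-0.     -0.0001] F [-0.3 -0.9 -9.8] T [ 0.044 -0.077  0.008] model [0.697 0.173 0.286]
```

```bash
python3 - <<'E'
import json
l=json.load(open("log.json"));l["bias"]=-.028;l["tstart"]=5.15;json.dump(l,open("log.json","w"))
E
python3 c.py "" 3 6 -75 1; python3 c.py "" 4 6 -100 1
```

```text
t 5.33 tcp [0.5322 0.223  0.1046] cmd y 0.2230 off -0.0001 psi -0.054 px [205.  133.5] A 247.0 raw th [0.2212] bias -0.0280
tilt xy [ 0. -0.] F [ 0.2 -0.9 -9.9] T [ 0.076 -0.133  0.048] model [0.697 0.168 0.286]
fit K 3.70 te 0.0000 b 5.39 resid(mrad) [0.  1.4 0.8] now th 0.2500 w 0.0000 unst 0.2500
PLAN dy mm [[-19.7, -26.6, -25.7, -20.7, -13.9, -6.8], [2.0, 3.8, 5.2, 5.8, 5.3, 3.5], [2.4, 3.0, 2.1, 0.3, -1.6, -2.4]]
pred th [ 0.151  0.027 -0.083 -0.16  -0.199 -0.204]
t 5.38 tcp [0.5322 0.223  0.1046] cmd y 0.2230 off -0.0001 psi -0.054 px [205.1 133.5] A 249.5 raw th [0.2223] bias -0.0280
tilt xy [-0.     -0.0001] F [ -0.4  -0.2 -10.1] T [-0.015 -0.047 -0.026] model [0.697 0.167 0.286]
fit K 3.70 te 0.0000 b 5.39 resid(mrad) [ 0.   1.4  0.8 -0.3] now th 0.2500 w 0.0000 unst 0.2500
PLAN dy mm [[-15.7, -22.0, -22.3, -19.1, -13.8, -7.3], [-1.7, -2.5, -2.5, -2.0, -1.4, -0.7], [0.5, 1.0, 1.3, 1.5, 1.4, 1.0], [0.7, 0.9, 0.7, 0.2, -0.4, -0.6]]
pred th [ 0.171  0.07  -0.023 -0.093 -0.133 -0.139]
```

```bash
TW=0.06 python3 c.py "" 5 6 -150 1|tail -2;  TW=.1 python3 c.py "" 6 6 -200 1|tail -2
```

```text
PLAN dy mm [[-10.8, -16.8, -18.8, -17.7, -14.0, -8.0], [-4.3, -6.8, -7.9, -7.6, -6.1, -3.6], [-2.4, -3.8, -4.5, -4.3, -3.5, -2.0], [-1.3, -2.1, -2.4, -2.3, -1.8, -1.0], [0.1, 0.3, 0.7, 1.0, 1.1, 0.9]]
pred th [ 0.197  0.122  0.045 -0.02  -0.06  -0.068]
PLAN dy mm [[-9.2, -14.7, -16.9, -16.3, -13.2, -7.7], [-5.2, -8.4, -9.9, -9.7, -7.9, -4.7], [-3.8, -6.2, -7.3, -7.2, -5.9, -3.5], [-3.0, -4.9, -5.8, -5.8, -4.7, -2.8], [-2.2, -3.5, -4.1, -4.0, -3.2, -1.8], [0.0, 0.4, 1.0, 1.5, 1.7, 1.3]]
pred th [ 0.205  0.141  0.073  0.015 -0.022 -0.028]
```

Call:
{"method": "drive_tool", "body": {
  "commands": [
    {"gripper": 0.015, "x": 0, "y": -0.01, "z": 0, "spin": 0},
    {"gripper": 0.015, "x": 0, "y": -0.016, "z": 0, "spin": 0},
    {"gripper": 0.015, "x": 0, "y": -0.018, "z": 0, "spin": 0},
    {"gripper": 0.015, "x": 0, "y": -0.017, "z": 0, "spin": 0},
    {"gripper": 0.015, "x": 0, "y": -0.014, "z": 0, "spin": 0},
    {"gripper": 0.015, "x": 0, "y": -0.008, "z": 0, "spin": 0}
  ]
}}

```text
clock: 6.08
position: [0.5319, 0.1368, 0.1045]
tool_rot: [-0.485, 0.486, -0.514, 0.514]
force: [-0.3, -1.2, -9.0]
opening: 0.324
```

```bash
TW=.06 python3 c.py "-10 -16 -18 -17 -14 -8" 3 6 -60 2
```

```text
t 6.18 tcp [0.5319 0.1368 0.1045] cmd y 0.1400 off -0.0004 psi -0.054 px [213.4 131.9] A 242.0 raw th [-0.0865 -0.0689] bias -0.0280
tilt xy [-0.0007 -0.0018] F [-0.3 -1.2 -9. ] T [-0.106 -0.106  0.019] model [0.697 0.138 0.29 ]
fit K 3.42 te 0.0066 b 5.43 resid(mrad) [ 0.8 -0.3  0.2  0.6 -0.3  0.6 -0.9  1.1] now th -0.0214 w 0.3564 unst 0.1214
PLAN dy mm [[-5.1, -8.2, -9.4, -9.1, -7.4, -4.3], [-2.6, -4.2, -4.8, -4.6, -3.7, -2.1], [0.1, 0.5, 1.1, 1.7, 1.9, 1.5]]
pred th [-0.02  -0.035 -0.057 -0.077 -0.088 -0.084]
```

Call:
{"method": "drive_tool", "body": {
  "commands": [
    {"gripper": 0.015, "x": 0, "y": -0.005, "z": 0, "spin": 0},
    {"gripper": 0.015, "x": 0, "y": -0.008, "z": 0, "spin": 0},
    {"gripper": 0.015, "x": 0, "y": -0.0095, "z": 0, "spin": 0},
    {"gripper": 0.015, "x": 0, "y": -0.009, "z": 0, "spin": 0},
    {"gripper": 0.015, "x": 0, "y": -0.0075, "z": 0, "spin": 0},
    {"gripper": 0.015, "x": 0, "y": -0.0045, "z": 0, "spin": 0}
  ]
}}

```text
clock: 6.68
position: [0.5321, 0.0948, 0.1045]
tool_rot: [-0.485, 0.486, -0.514, 0.514]
force: [-0.3, -1.0, -9.1]
opening: 0.32
```

```bash
TW=.06 python3 c.py "-5 -8 -9.5 -9 -7.5 -4.5" 4 6 -110 2
```

```text
t 6.78 tcp [0.5321 0.0948 0.1045] cmd y 0.0965 off -0.0006 psi -0.054 px [223.9 131.9] A 251.5 raw th [-0.1303 -0.1209] bias -0.0280
tilt xy [-0.0004 -0.0008] F [-0.3 -1.  -9.1] T [-0.14  -0.103  0.049] model [0.697 0.104 0.289]
fit K 3.74 te 0.0212 b 5.41 resid(mrad) [ 0.2  0.6 -0.3  0.6 -0.8  0.3 -1.1  1.3] now th -0.0814 w 0.1910 unst -0.0252
PLAN dy mm [[8.3, 11.4, 11.1, 8.8, 5.7, 2.5], [-6.5, -11.3, -14.1, -14.6, -12.6, -7.9], [-9.4, -15.5, -18.5, -18.3, -15.1, -9.0], [-1.5, -0.8, 1.3, 3.8, 5.7, 5.1]]
pred th [-0.024  0.044  0.106  0.153  0.184  0.2  ]
```

```bash
python3 - <<'E'
s=open("c.py").read()
s=s.replace('log["off"].append(p[1]-log["cy"])','log["off"]+= [p[1]-log["cy"]] if npic else []')
s=s.replace('print("t %.2f','if npic: print("t %.2f').replace('print("tilt','if npic: print("tilt').replace('.05*npic','.1')
open("c.py","w").write(s)
E
TW=.06 python3 c.py "" 3 6 0 0; TW=.06 python3 c.py "" 6 6 -110 0;TW=.06 python3 c.py "" 4 6 -30 0
```

```text
fit K 3.74 te 0.0212 b 5.41 resid(mrad) [ 0.2  0.6 -0.3  0.6 -0.8  0.3 -1.1  1.3] now th -0.0814 w 0.1910 unst -0.0252
PLAN dy mm [[2.4, 3.3, 3.3, 2.7, 1.8, 0.9], [-1.1, -2.0, -2.4, -2.5, -2.1, -1.3], [-0.4, -0.4, -0.1, 0.4, 0.7, 0.7]]
pred th [-0.055 -0.027 -0.003  0.016  0.028  0.035]
fit K 3.74 te 0.0212 b 5.41 resid(mrad) [ 0.2  0.6 -0.3  0.6 -0.8  0.3 -1.1  1.3] now th -0.0814 w 0.1910 unst -0.0252
PLAN dy mm [[4.4, 6.3, 6.4, 5.4, 3.8, 1.9], [-2.1, -3.7, -4.7, -4.9, -4.3, -2.7], [-4.0, -6.7, -8.1, -8.2, -6.9, -4.2], [-4.6, -7.6, -9.1, -9.1, -7.6, -4.6], [-4.1, -6.7, -7.9, -7.7, -6.3, -3.7], [-0.4, 0.0, 0.9, 2.0, 2.6, 2.2]]
pred th [-0.044 -0.002  0.038  0.069  0.091  0.103]
fit K 3.74 te 0.0212 b 5.41 resid(mrad) [ 0.2  0.6 -0.3  0.6 -0.8  0.3 -1.1  1.3] now th -0.0814 w 0.1910 unst -0.0252
PLAN dy mm [[3.7, 5.2, 5.2, 4.3, 2.9, 1.4], [-2.1, -3.7, -4.6, -4.8, -4.2, -2.6], [-3.2, -5.3, -6.3, -6.2, -5.1, -3.1], [-0.5, -0.3, 0.4, 1.3, 1.9, 1.7]]
pred th [-0.048 -0.011  0.023  0.049  0.067  0.076]
```

Call:
{"method": "drive_tool", "body": {
  "commands": [
    {"gripper": 0.015, "x": 0, "y": 0.0035, "z": 0, "spin": 0},
    {"gripper": 0.015, "x": 0, "y": 0.005, "z": 0, "spin": 0},
    {"gripper": 0.015, "x": 0, "y": 0.005, "z": 0, "spin": 0},
    {"gripper": 0.015, "x": 0, "y": 0.004, "z": 0, "spin": 0},
    {"gripper": 0.015, "x": 0, "y": 0.003, "z": 0, "spin": 0},
    {"gripper": 0.015, "x": 0, "y": 0.0015, "z": 0, "spin": 0}
  ]
}}

```text
clock: 7.28
position: [0.5321, 0.1197, 0.1046]
tool_rot: [0.486, -0.486, 0.513, -0.513]
force: [-0.2, -0.1, -9.6]
opening: 0.32
```

```bash
export TW=.06; python3 c.py "3.5 5 5 4 3 1.5" 6 6 -130 2; python3 c.py "" 3 6 0 0|grep -A1 PLAN;python3 c.py "" 4 6 -40 0|grep -A1 PLAN
```

```text
t 7.38 tcp [0.5321 0.1197 0.1046] cmd y 0.1185 off -0.0005 psi -0.054 px [228.4 132.5] A 256.0 raw th [0.0619 0.0679] bias -0.0280
tilt xy [0.0001 0.0004] F [-0.2 -0.1 -9.6] T [-0.039 -0.049 -0.036] model [0.697 0.091 0.29 ]
fit K 3.39 te 0.0163 b 5.41 resid(mrad) [-0.3  0.6 -3.4 -2.3  1.1  4.4  0.7 -2. ] now th 0.0976 w 0.0792 unst 0.1146
PLAN dy mm [[-3.4, -5.5, -6.4, -6.4, -5.3, -3.2], [-3.0, -5.0, -6.0, -6.0, -5.0, -3.0], [-3.0, -5.0, -5.9, -5.9, -4.9, -3.0], [-2.8, -4.7, -5.5, -5.5, -4.6, -2.8], [-2.3, -3.8, -4.4, -4.3, -3.5, -2.1], [-0.1, 0.2, 0.7, 1.3, 1.6, 1.3]]
pred th [0.087 0.069 0.047 0.029 0.018 0.018]
PLAN dy mm [[-10.3, -14.7, -15.0, -12.7, -8.8, -4.4], [4.3, 7.6, 9.5, 9.9, 8.6, 5.3], [1.9, 2.1, 1.0, -0.8, -2.4, -2.7]]
pred th [ 0.051 -0.014 -0.076 -0.124 -0.151 -0.157]
PLAN dy mm [[-6.4, -9.7, -10.6, -9.8, -7.5, -4.2], [-0.7, -1.0, -1.0, -0.7, -0.4, -0.2], [0.9, 1.5, 1.8, 1.9, 1.6, 1.0], [0.3, 0.4, 0.2, -0.1, -0.4, -0.5]]
pred th [ 0.072  0.032 -0.01  -0.045 -0.066 -0.071]
```

```bash
python3 - <<'E'
s=open("c.py").read()
s=s.replace('''    tt=manip.get_state()["clock"]; th''','''    s2=manip.get_state(); tt=s2["clock"]; Hg[1]=s2["position"][1]+L*np.sin(psi); th''')
open("c.py","w").write(s)
E
```

Call:
{"method": "drive_tool", "body": {
  "commands": [
    {"gripper": 0.015, "x": 0, "y": -0.0045, "z": 0, "spin": 0},
    {"gripper": 0.015, "x": 0, "y": -0.007, "z": 0, "spin": 0},
    {"gripper": 0.015, "x": 0, "y": -0.008, "z": 0, "spin": 0},
    {"gripper": 0.015, "x": 0, "y": -0.0075, "z": 0, "spin": 0},
    {"gripper": 0.015, "x": 0, "y": -0.006, "z": 0, "spin": 0},
    {"gripper": 0.015, "x": 0, "y": -0.0035, "z": 0, "spin": 0}
  ]
}}

```text
clock: 7.88
position: [0.5321, 0.0801, 0.1046]
tool_rot: [-0.485, 0.486, -0.514, 0.514]
force: [-0.8, -0.2, -9.9]
opening: 0.319
```

```bash
export TW=.06; python3 c.py "-4.5 -7 -8 -7.5 -6 -3.5" 6 6 -100 2; python3 c.py "" 3 6 0 0|grep -A1 PLAN;python3 c.py "" 4 6 -40 0|grep -A1 PLAN
```

```text
t 7.98 tcp [0.5321 0.0801 0.1046] cmd y 0.0820 off -0.0007 psi -0.054 px [234.5 132.2] A 264.0 raw th [-0.0363 -0.0279] bias -0.0280
tilt xy [-0.0003 -0.0007] F [-0.8 -0.2 -9.9] T [-0.086 -0.105  0.064] model [0.697 0.071 0.291]
fit K -0.34 te -0.0647 b 4.33 resid(mrad) [-1.6 -8.  -1.4  2.6  2.2 -0.4  2.7  1.2] now th 0.0078 w 0.1273 unst nan
PLAN dy mm [[-4.0, -6.3, -7.3, -7.0, -5.6, -3.3], [-1.8, -2.9, -3.3, -3.2, -2.5, -1.5], [-0.6, -0.9, -0.9, -0.8, -0.6, -0.3], [0.3, 0.6, 0.8, 0.9, 0.8, 0.5], [0.4, 0.7, 0.7, 0.6, 0.4, 0.2], [-2.8, -5.2, -7.0, -7.8, -7.3, -4.9]]
pred th [ 0.001 -0.014 -0.033 -0.049 -0.058 -0.057]
PLAN dy mm [[5.0, 7.9, 9.1, 8.8, 7.1, 4.1], [1.9, 3.0, 3.3, 3.0, 2.2, 1.2], [-4.0, -7.5, -10.1, -11.3, -10.6, -7.1]]
pred th [0.039 0.079 0.121 0.158 0.185 0.197]
PLAN dy mm [[0.2, 0.4, 0.5, 0.6, 0.5, 0.3], [0.7, 1.2, 1.5, 1.5, 1.3, 0.8], [0.6, 0.9, 0.9, 0.8, 0.6, 0.3], [-3.0, -5.6, -7.5, -8.4, -7.8, -5.2]]
pred th [0.019 0.029 0.04  0.049 0.057 0.064]c.py:59: RuntimeWarning: invalid value encountered in sqrt
  print("fit K %.2f te %.4f b %.2f"%(K,te,b),"resid(mrad)",((X[ix,0]-ob[:,1]+log["bias"])*1e3).round(1)[-8:],"now th %.4f w %.4f"%tuple(x0), "unst %.4f"%(x0[0]-te+x0[1]/(.475+np.sqrt(.2256+K))))
c.py:59: RuntimeWarning: invalid value encountered in sqrt
  print("fit K %.2f te %.4f b %.2f"%(K,te,b),"resid(mrad)",((X[ix,0]-ob[:,1]+log["bias"])*1e3).round(1)[-8:],"now th %.4f w %.4f"%tuple(x0), "unst %.4f"%(x0[0]-te+x0[1]/(.475+np.sqrt(.2256+K))))
c.py:59: RuntimeWarning: invalid value encountered in sqrt
  print("fit K %.2f te %.4f b %.2f"%(K,te,b),"resid(mrad)",((X[ix,0]-ob[:,1]+log["bias"])*1e3).round(1)[-8:],"now th %.4f w %.4f"%tuple(x0), "unst %.4f"%(x0[0]-te+x0[1]/(.475+np.sqrt(.2256+K))))
```

```bash
python3 - <<'E'
import json
s=open("c.py").read()
s=s.replace('Hg[1]=s2["position"][1]+L*np.sin(psi); ','').replace('y=log["cy"]+np.mean(log["off"][-8:])','y=log["cy"]-.0003')
s=s.replace("(q[2]-3.7)/1.2","(q[2]-3.6)/.5").replace("5.39)/.25","5.39)/.1").replace("/.005,","/.003,")
open("c.py","w").write(s)
from h import *
l=json.load(open("log.json")); c=optics.calibration("top");psi=l["psi"]
Hg=np.array([.5321+.165*np.cos(psi),.0817+.165*np.sin(psi),.1046-.002])
pt=lambda th,h=.195: Hg+h*np.array([np.sin(th)*np.sin(psi),-np.sin(th)*np.cos(psi),np.cos(th)])
q=np.array([234.5,132.2]);th=0
for _ in range(5):
    g=(proj(c,pt(th+.01))-proj(c,pt(th-.01)))/.02; th+=g@(q-proj(c,pt(th)))/(g@g)
print(l["obs"][-2:],th)
l["obs"][-2][1]+=.0082;l["obs"][-1][1]=th;json.dump(l,open("log.json","w"))
E
export TW=.06; python3 c.py "" 6 6 -100 0; python3 c.py "" 3 6 0 0|grep -A1 PLAN;python3 c.py "" 4 6 -40 0|grep -A1 PLAN
```

```text
[[7.8833, -0.03625055812835722], [7.9333, -0.02793855090332994]] -0.018502359072324517
fit K 3.56 te 0.0144 b 5.46 resid(mrad) [-4.1 -2.6  1.5  5.   3.9  1.6 -2.3 -0.5] now th 0.0197 w 0.2106 unst 0.0923
PLAN dy mm [[-2.7, -4.5, -5.3, -5.3, -4.4, -2.6], [-2.5, -4.1, -4.8, -4.8, -4.0, -2.4], [-2.3, -3.8, -4.5, -4.5, -3.7, -2.2], [-2.1, -3.4, -4.0, -4.0, -3.3, -2.0], [-1.6, -2.7, -3.1, -3.0, -2.5, -1.4], [-0.1, 0.1, 0.5, 0.9, 1.1, 0.9]]
pred th [ 0.022  0.016  0.005 -0.004 -0.009 -0.005]
PLAN dy mm [[-8.0, -11.5, -11.8, -10.0, -7.0, -3.5], [3.3, 5.9, 7.4, 7.8, 6.7, 4.1], [1.6, 1.8, 0.9, -0.5, -1.8, -2.0]]
pred th [-0.006 -0.048 -0.09  -0.122 -0.138 -0.139]
PLAN dy mm [[-4.5, -7.0, -7.8, -7.3, -5.7, -3.2], [-1.1, -1.7, -1.9, -1.7, -1.3, -0.7], [0.1, 0.1, 0.2, 0.3, 0.3, 0.2], [0.2, 0.3, 0.3, 0.2, 0.1, -0.0]]
pred th [ 0.013 -0.006 -0.029 -0.048 -0.059 -0.058]
```

Call:
{"method": "drive_tool", "body": {
  "commands": [
    {"gripper": 0.015, "x": 0, "y": -0.003, "z": 0, "spin": 0},
    {"gripper": 0.015, "x": 0, "y": -0.0045, "z": 0, "spin": 0},
    {"gripper": 0.015, "x": 0, "y": -0.0055, "z": 0, "spin": 0},
    {"gripper": 0.015, "x": 0, "y": -0.0055, "z": 0, "spin": 0},
    {"gripper": 0.015, "x": 0, "y": -0.0045, "z": 0, "spin": 0},
    {"gripper": 0.015, "x": 0, "y": -0.0025, "z": 0, "spin": 0}
  ]
}}

```text
clock: 8.48
position: [0.5321, 0.0554, 0.1046]
tool_rot: [-0.486, 0.486, -0.514, 0.514]
force: [0.0, -0.2, -10.7]
opening: 0.32
```

```bash
export TW=.06; python3 c.py "-3 -4.5 -5.5 -5.5 -4.5 -2.5" 5 6 -75 2; python3 c.py "" 3 6 0 0|grep -A1 PLAN;python3 c.py "" 4 6 -40 0|grep -A1 PLAN
```

```text
t 8.58 tcp [0.5321 0.0554 0.1046] cmd y 0.0565 off -0.0009 psi -0.054 px [242.  132.2] A 264.5 raw th [-0.0386 -0.0271] bias -0.0280
tilt xy [-0.0002 -0.0005] F [  0.   -0.2 -10.7] T [-0.096 -0.161  0.014] model [0.697 0.047 0.291]
fit K -0.27 te -0.0311 b 4.61 resid(mrad) [-5.2  0.3 19.1 17.5 13.9 12.5  5.5  2.6] now th 0.0117 w 0.1602 unst nan
PLAN dy mm [[-1.7, -2.7, -3.1, -3.0, -2.4, -1.4], [-0.7, -1.1, -1.2, -1.2, -0.9, -0.5], [-0.0, 0.0, 0.1, 0.2, 0.2, 0.1], [0.0, 0.0, -0.1, -0.2, -0.2, -0.2], [-2.8, -5.2, -6.9, -7.6, -7.1, -4.7]]
pred th [0.017 0.017 0.016 0.015 0.017 0.022]
PLAN dy mm [[5.3, 8.4, 9.6, 9.2, 7.4, 4.3], [1.8, 2.8, 3.1, 2.7, 2.0, 1.1], [-4.1, -7.6, -10.2, -11.5, -10.7, -7.2]]
pred th [0.048 0.095 0.144 0.187 0.218 0.233]
PLAN dy mm [[0.9, 1.4, 1.6, 1.5, 1.2, 0.7], [0.6, 1.0, 1.3, 1.3, 1.1, 0.7], [0.3, 0.4, 0.4, 0.3, 0.1, -0.0], [-3.1, -5.7, -7.6, -8.5, -7.8, -5.2]]
pred th [0.028 0.046 0.063 0.078 0.09  0.1  ]c.py:59: RuntimeWarning: invalid value encountered in sqrt
  print("fit K %.2f te %.4f b %.2f"%(K,te,b),"resid(mrad)",((X[ix,0]-ob[:,1]+log["bias"])*1e3).round(1)[-8:],"now th %.4f w %.4f"%tuple(x0), "unst %.4f"%(x0[0]-te+x0[1]/(.475+np.sqrt(.2256+K))))
c.py:59: RuntimeWarning: invalid value encountered in sqrt
  print("fit K %.2f te %.4f b %.2f"%(K,te,b),"resid(mrad)",((X[ix,0]-ob[:,1]+log["bias"])*1e3).round(1)[-8:],"now th %.4f w %.4f"%tuple(x0), "unst %.4f"%(x0[0]-te+x0[1]/(.475+np.sqrt(.2256+K))))
c.py:59: RuntimeWarning: invalid value encountered in sqrt
  print("fit K %.2f te %.4f b %.2f"%(K,te,b),"resid(mrad)",((X[ix,0]-ob[:,1]+log["bias"])*1e3).round(1)[-8:],"now th %.4f w %.4f"%tuple(x0), "unst %.4f"%(x0[0]-te+x0[1]/(.475+np.sqrt(.2256+K))))
```

```bash
python3 - <<'E'
s=open("c.py").read()
a=s.index("t0=max(log.get"); b=s.index("# plan")
s=s[:a]+'''t0=next(g[0] for g in log["seg"] if g[0]>5.4 and g[1]); ob=[o for o in log["obs"] if o[0]>t0+1e-6]; sg=[g for g in log["seg"] if g[0]>=t0-1e-6]
n=int(round((tn-t0)/DT)); V=np.zeros(n)
for a_,v_ in sg: i=int(round((a_-t0)/DT)); V[i:i+10]=v_
oi={int(round((o[0]-t0)/DT)):o[1]-log["bias"] for o in ob}
def kf(K,b,te0=.012):
    F=np.eye(3); F[:2,:2]=expm(np.array([[0,1],[K,-.95]])*DT); F[:2,2]=np.array([1,0])-F[:2,0]; 
    F[1,2]=-F[1,0]; F[0,2]=1-F[0,0]
    x=np.array([.25,0,te0]); P=np.diag([.003,.02,.015])**2; Q=np.diag([.0,QW**2,.006**2])*DT; ll=0; inn=[]; vp=0
    for i in range(n+1):
        if i in oi:
            S=P[0,0]+.004**2; e=oi[i]-x[0]; k=P[:,0]/S; x=x+k*e; P=P-np.outer(k,P[0]); ll-=e*e/S+np.log(S); inn.append(e)
        if i==n: break
        x[1]+=b*(V[i]-vp); P[1,1]+=(.03*b*(V[i]-vp))**2; vp=V[i]
        x=F@x; P=F@P@F.T+Q
    x[1]+=b*(0-vp)
    return x,P,ll,inn
QW=.1
G=[(kf(K,b_)[2]-((K-3.7)/1.2)**2-((b_-5.39)/.25)**2,K,b_) for K in np.arange(1.6,6,.25) for b_ in np.arange(4.9,6,.15)]
_,K,b=max(G); x,P,ll,inn=kf(K,b); te=x[2]; x0=x[:2]; 
print("KF K %.2f b %.2f te %.4f"%(K,b,te),"innov(mrad)",np.round(np.array(inn)*1e3,1)[-8:],"th %.4f w %.4f"%tuple(x0),"sd",np.sqrt(np.diag(P)).round(4),"unst %.4f"%(x0[0]-te+x0[1]/(.475+np.sqrt(.2256+K))))
'''+s[b:]
open("c.py","w").write(s)
E
export TW=.06; python3 c.py "" 5 6 -75 0; python3 c.py "" 3 6 0 0|grep -A1 PLAN;python3 c.py "" 4 6 -40 0|grep -A1 PLAN
```

```text
KF K 3.35 b 5.35 te 0.0132 innov(mrad) [-9.8 -3.1 11.8  2.4 -1.  -1.9 -6.2  1.4] th 0.0099 w 0.1878 sd [0.0043 0.0445 0.0143] unst 0.0762
PLAN dy mm [[-2.0, -3.4, -4.2, -4.2, -3.6, -2.2], [-2.3, -3.8, -4.5, -4.5, -3.8, -2.3], [-2.2, -3.6, -4.3, -4.3, -3.5, -2.1], [-1.8, -2.9, -3.4, -3.3, -2.7, -1.6], [-0.1, 0.1, 0.6, 1.0, 1.2, 1.0]]
pred th [ 0.014  0.011  0.005 -0.002 -0.004 -0.   ]
PLAN dy mm [[-6.8, -9.8, -10.0, -8.5, -6.0, -3.0], [2.8, 4.9, 6.2, 6.5, 5.6, 3.5], [1.3, 1.5, 0.8, -0.4, -1.5, -1.7]]
pred th [-0.01  -0.044 -0.079 -0.105 -0.119 -0.119]
PLAN dy mm [[-3.4, -5.3, -6.0, -5.7, -4.6, -2.6], [-1.3, -2.1, -2.4, -2.3, -1.8, -1.1], [-0.5, -0.7, -0.8, -0.7, -0.6, -0.3], [0.1, 0.2, 0.3, 0.4, 0.4, 0.3]]
pred th [ 0.008 -0.005 -0.02  -0.034 -0.041 -0.04 ]
```

Call:
{"method": "drive_tool", "body": {
  "commands": [
    {"gripper": 0.015, "x": 0, "y": -0.0025, "z": 0, "spin": 0},
    {"gripper": 0.015, "x": 0, "y": -0.004, "z": 0, "spin": 0},
    {"gripper": 0.015, "x": 0, "y": -0.0045, "z": 0, "spin": 0},
    {"gripper": 0.015, "x": 0, "y": -0.0045, "z": 0, "spin": 0},
    {"gripper": 0.015, "x": 0, "y": -0.004, "z": 0, "spin": 0},
    {"gripper": 0.015, "x": 0, "y": -0.002, "z": 0, "spin": 0}
  ]
}}

```text
clock: 9.08
position: [0.5321, 0.034, 0.1046]
tool_rot: [-0.486, 0.486, -0.514, 0.514]
force: [0.1, -0.2, -9.2]
opening: 0.326
```

```bash
export TW=.06; python3 c.py "-2.5 -4 -4.5 -4.5 -4 -2" 5 6 -50 2; python3 c.py "" 3 6 -20 0|grep -A1 PLAN;python3 c.py "" 4 6 -40 0|grep -A1 PLAN
```

```text
t 9.18 tcp [0.5321 0.034  0.1046] cmd y 0.0350 off -0.0010 psi -0.054 px [248.9 132.2] A 264.0 raw th [-0.0359 -0.0231] bias -0.0280
tilt xy [-0.0002 -0.0005] F [ 0.1 -0.2 -9.2] T [-0.087 -0.114  0.078] model [0.697 0.025 0.291]
KF K 3.35 b 5.35 te 0.0121 innov(mrad) [11.8  2.4 -1.  -1.9 -6.2  1.4  1.8  3.8] th 0.0125 w 0.1776 sd [0.0043 0.0444 0.0142] unst 0.0755
PLAN dy mm [[-3.0, -4.8, -5.5, -5.3, -4.2, -2.5], [-1.5, -2.5, -2.9, -2.8, -2.3, -1.4], [-0.9, -1.5, -1.8, -1.7, -1.4, -0.8], [-0.5, -0.8, -1.0, -0.9, -0.8, -0.4], [0.0, 0.1, 0.2, 0.4, 0.4, 0.3]]
pred th [ 0.011  0.001 -0.012 -0.024 -0.03  -0.028]
PLAN dy mm [[-4.9, -7.3, -7.9, -7.0, -5.3, -2.8], [0.4, 0.9, 1.3, 1.5, 1.4, 0.9], [0.6, 0.9, 0.7, 0.4, -0.1, -0.3]]
pred th [ 0.001 -0.021 -0.046 -0.066 -0.077 -0.077]
PLAN dy mm [[-3.3, -5.2, -6.0, -5.7, -4.5, -2.6], [-1.3, -2.1, -2.4, -2.3, -1.8, -1.1], [-0.5, -0.8, -0.9, -0.8, -0.6, -0.3], [0.1, 0.2, 0.3, 0.4, 0.4, 0.3]]
pred th [ 0.01  -0.003 -0.019 -0.032 -0.04  -0.039]
```

Call:
{"method": "drive_tool", "body": {
  "commands": [
    {"gripper": 0.015, "x": 0, "y": -0.003, "z": 0, "spin": 0},
    {"gripper": 0.015, "x": 0, "y": -0.005, "z": 0, "spin": 0},
    {"gripper": 0.015, "x": 0, "y": -0.0055, "z": 0, "spin": 0},
    {"gripper": 0.015, "x": 0, "y": -0.0055, "z": 0, "spin": 0},
    {"gripper": 0.015, "x": 0, "y": -0.0045, "z": 0, "spin": 0},
    {"gripper": 0.015, "x": 0, "y": -0.0025, "z": 0, "spin": 0}
  ]
}}

```text
clock: 9.68
position: [0.5321, 0.0078, 0.1046]
tool_rot: [-0.485, 0.486, -0.514, 0.514]
force: [-0.1, -0.5, -9.0]
opening: 0.323
```

```bash
export TW=.06; python3 c.py "-3 -5 -5.5 -5.5 -4.5 -2.5" 5 6 -25 2; python3 c.py "" 3 6 -10 0|grep -A1 PLAN;python3 c.py "" 4 6 -20 0|grep -A1 PLAN
```

```text
t 9.78 tcp [0.5321 0.0078 0.1046] cmd y 0.0090 off -0.0011 psi -0.054 px [255.6 132.2] A 269.0 raw th [-0.058  -0.0473] bias -0.0280
tilt xy [-0.0002 -0.0005] F [-0.1 -0.5 -9. ] T [-0.104 -0.113  0.023] model [0.697 0.003 0.29 ]
KF K 3.35 b 5.35 te 0.0114 innov(mrad) [-1.  -1.9 -6.2  1.4  1.8  3.8  2.2  1.9] th -0.0116 w 0.1629 sd [0.0043 0.0444 0.0141] unst 0.0459
PLAN dy mm [[-2.0, -3.1, -3.6, -3.4, -2.7, -1.6], [-0.8, -1.3, -1.5, -1.4, -1.1, -0.7], [-0.3, -0.5, -0.5, -0.5, -0.4, -0.2], [-0.0, -0.0, -0.0, -0.0, 0.0, 0.0], [0.0, 0.1, 0.1, 0.1, 0.1, 0.0]]
pred th [-0.009 -0.013 -0.02  -0.026 -0.028 -0.026]
PLAN dy mm [[-3.1, -4.6, -5.0, -4.4, -3.3, -1.8], [0.5, 0.9, 1.2, 1.4, 1.2, 0.8], [0.5, 0.6, 0.5, 0.2, -0.1, -0.3]]
pred th [-0.015 -0.026 -0.04  -0.05  -0.055 -0.054]
PLAN dy mm [[-2.2, -3.5, -3.9, -3.7, -2.9, -1.7], [-0.6, -0.9, -1.0, -0.9, -0.7, -0.4], [0.0, 0.1, 0.2, 0.2, 0.2, 0.1], [0.1, 0.2, 0.2, 0.1, 0.1, -0.0]]
pred th [-0.01  -0.016 -0.024 -0.032 -0.035 -0.033]
```

Call:
{"method": "drive_tool", "body": {
  "commands": [
    {"gripper": 0.015, "x": -0.001, "y": -0.002, "z": 0, "spin": 0},
    {"gripper": 0.015, "x": -0.001, "y": -0.0035, "z": 0, "spin": 0},
    {"gripper": 0.015, "x": -0.001, "y": -0.004, "z": 0, "spin": 0},
    {"gripper": 0.015, "x": -0.001, "y": -0.0035, "z": 0, "spin": 0},
    {"gripper": 0.015, "x": -0.001, "y": -0.003, "z": 0, "spin": 0},
    {"gripper": 0.015, "x": -0.001, "y": -0.0015, "z": 0, "spin": 0}
  ]
}}

```text
clock: 10.28
position: [0.526, -0.0093, 0.1046]
tool_rot: [-0.486, 0.486, -0.514, 0.514]
force: [-0.8, 0.6, -10.0]
opening: 0.318
```

```bash
export TW=.06; python3 c.py "-2 -3.5 -4 -3.5 -3 -1.5" 4 6 -8 2; python3 c.py "" 3 6 -3 0|grep -A1 PLAN;python3 c.py "" 4 6 0 0|grep -A1 PLAN
```

```text
t 10.38 tcp [ 0.526  -0.0093  0.1046] cmd y -0.0085 off -0.0012 psi -0.054 px [260.9 134.2] A 262.5 raw th [-0.0593 -0.0499] bias -0.0280
tilt xy [-0.0001 -0.0004] F [ -0.8   0.6 -10. ] T [-0.105 -0.075 -0.03 ] model [ 0.691 -0.014  0.29 ]
KF K 3.10 b 5.35 te 0.0113 innov(mrad) [-6.6  1.4  1.   3.8  1.5  1.8 -2.2  3.4] th -0.0173 w 0.1132 sd [0.0043 0.0442 0.0145] unst 0.0206
PLAN dy mm [[-1.0, -1.6, -1.8, -1.7, -1.4, -0.8], [-0.3, -0.4, -0.4, -0.4, -0.3, -0.1], [0.1, 0.2, 0.2, 0.2, 0.2, 0.1], [0.1, 0.1, 0.1, 0.0, -0.0, -0.0]]
pred th [-0.014 -0.014 -0.016 -0.018 -0.018 -0.016]
PLAN dy mm [[-1.5, -2.2, -2.4, -2.1, -1.6, -0.8], [0.3, 0.6, 0.8, 0.9, 0.8, 0.5], [0.3, 0.4, 0.3, 0.1, -0.1, -0.2]]
pred th [-0.016 -0.02  -0.024 -0.028 -0.029 -0.027]
PLAN dy mm [[-1.5, -2.3, -2.5, -2.3, -1.7, -0.9], [0.2, 0.4, 0.6, 0.6, 0.6, 0.4], [0.7, 1.3, 1.5, 1.5, 1.3, 0.8], [0.2, 0.1, -0.0, -0.3, -0.4, -0.4]]
pred th [-0.017 -0.02  -0.026 -0.03  -0.032 -0.031]
```

Call:
{"method": "drive_tool", "body": {
  "commands": [
    {"gripper": 0.015, "x": 0, "y": -0.001, "z": 0, "spin": 0},
    {"gripper": 0.015, "x": 0, "y": -0.002, "z": 0, "spin": 0},
    {"gripper": 0.015, "x": 0, "y": -0.002, "z": 0, "spin": 0},
    {"gripper": 0.015, "x": 0, "y": -0.002, "z": 0, "spin": 0},
    {"gripper": 0.015, "x": 0, "y": -0.0015, "z": 0, "spin": 0},
    {"gripper": 0.015, "x": 0, "y": -0.001, "z": 0, "spin": 0}
  ]
}}

```text
clock: 10.88
position: [0.5262, -0.0183, 0.1046]
tool_rot: [-0.486, 0.486, -0.514, 0.514]
force: [0.2, 0.1, -9.7]
opening: 0.323
```

```bash
export TW=.06; python3 c.py "-1 -2 -2 -2 -1.5 -1" 4 6 -4 2; python3 c.py "" 4 6 4 0|grep -A1 PLAN
```

```text
t 10.98 tcp [ 0.5262 -0.0183  0.1046] cmd y -0.0180 off -0.0009 psi -0.054 px [264.2 134.1] A 256.5 raw th [-0.0478 -0.0446] bias -0.0280
tilt xy [-0.     -0.0001] F [ 0.2  0.1 -9.7] T [-0.059 -0.069 -0.004] model [ 0.691 -0.024  0.29 ]
KF K 3.10 b 5.35 te 0.0111 innov(mrad) [ 1.   3.8  1.5  1.8 -2.2  3.4  2.  -0.3] th -0.0133 w 0.0597 sd [0.0043 0.0441 0.0145] unst 0.0015
PLAN dy mm [[0.2, 0.2, 0.2, 0.1, 0.0, -0.0], [-0.2, -0.4, -0.5, -0.5, -0.4, -0.3], [-0.3, -0.4, -0.5, -0.5, -0.4, -0.3], [-0.0, 0.0, 0.1, 0.2, 0.2, 0.2]]
pred th [-0.008 -0.003  0.001  0.004  0.007  0.009]
PLAN dy mm [[-0.3, -0.5, -0.5, -0.4, -0.3, -0.2], [0.2, 0.4, 0.5, 0.5, 0.4, 0.3], [0.4, 0.6, 0.8, 0.8, 0.6, 0.4], [0.1, 0.0, -0.0, -0.2, -0.2, -0.2]]
pred th [-0.01  -0.009 -0.008 -0.008 -0.007 -0.006]
```

Nearly at equilibrium; hold still for a cycle.

Call:
{"method": "drive_tool", "body": {
  "commands": [
    {"gripper": 0.015, "x": 0, "y": 0, "z": 0, "spin": 0},
    {"gripper": 0.015, "x": 0, "y": 0, "z": 0, "spin": 0},
    {"gripper": 0.015, "x": 0, "y": 0, "z": 0, "spin": 0},
    {"gripper": 0.015, "x": 0, "y": 0, "z": 0, "spin": 0},
    {"gripper": 0.015, "x": 0, "y": 0, "z": 0, "spin": 0},
    {"gripper": 0.015, "x": 0, "y": 0, "z": 0, "spin": 0}
  ]
}}

```text
clock: 11.48
position: [0.5262, -0.018, 0.1046]
tool_rot: [-0.486, 0.486, -0.514, 0.514]
force: [-0.1, 0.0, -9.2]
opening: 0.319
```

```bash
export TW=.06; python3 c.py "0 0 0 0 0 0" 4 6 -4 2; python3 c.py "" 4 6 4 0|grep -A1 PLAN
```

```text
t 11.58 tcp [ 0.5262 -0.018   0.1046] cmd y -0.0180 off -0.0006 psi -0.054 px [266.  134.1] A 262.5 raw th [-0.0146 -0.0149] bias -0.0280
tilt xy [ 0. -0.] F [-0.1  0.  -9.2] T [-0.071 -0.113  0.048] model [ 0.691 -0.03   0.291]
KF K 3.10 b 5.35 te 0.0103 innov(mrad) [ 1.5  1.8 -2.2  3.4  2.  -0.3  8.5 -2.2] th 0.0156 w 0.0318 sd [0.0043 0.0441 0.0144] unst 0.0191
PLAN dy mm [[-1.2, -1.9, -2.0, -1.8, -1.4, -0.8], [0.0, 0.1, 0.1, 0.2, 0.2, 0.1], [0.4, 0.6, 0.8, 0.8, 0.6, 0.4], [0.1, 0.1, -0.0, -0.1, -0.2, -0.2]]
pred th [ 0.012  0.005 -0.002 -0.008 -0.012 -0.012]
PLAN dy mm [[-1.8, -2.6, -2.7, -2.4, -1.8, -0.9], [0.5, 0.8, 1.1, 1.2, 1.1, 0.7], [1.0, 1.7, 2.0, 2.0, 1.7, 1.0], [0.2, 0.1, -0.1, -0.4, -0.6, -0.6]]
pred th [ 0.009 -0.001 -0.012 -0.02  -0.025 -0.026]
```

Call:
{"method": "drive_tool", "body": {
  "commands": [
    {"gripper": 0.015, "x": 0, "y": -0.0015, "z": 0, "spin": 0},
    {"gripper": 0.015, "x": 0, "y": -0.002, "z": 0, "spin": 0},
    {"gripper": 0.015, "x": 0, "y": -0.002, "z": 0, "spin": 0},
    {"gripper": 0.015, "x": 0, "y": -0.002, "z": 0, "spin": 0},
    {"gripper": 0.015, "x": 0, "y": -0.0015, "z": 0, "spin": 0},
    {"gripper": 0.015, "x": 0, "y": -0.001, "z": 0, "spin": 0}
  ]
}}

```text
clock: 12.08
position: [0.5261, -0.0284, 0.1046]
tool_rot: [-0.486, 0.486, -0.514, 0.514]
force: [-0.3, -0.0, -9.1]
opening: 0.327
```

```bash
export TW=.06; python3 c.py "-1.5 -2 -2 -2 -1.5 -1" 4 6 6 2; python3 c.py "" 4 6 0 0|grep -A1 PLAN
```

```text
t 12.18 tcp [ 0.5261 -0.0284  0.1046] cmd y -0.0280 off -0.0008 psi -0.054 px [268.  134.1] A 263.0 raw th [-0.0372 -0.0347] bias -0.0280
tilt xy [-0.0001 -0.0002] F [-0.3 -0.  -9.1] T [-0.026 -0.091 -0.019] model [ 0.691 -0.036  0.29 ]
KF K 3.10 b 5.35 te 0.0094 innov(mrad) [-2.2  3.4  2.  -0.3  8.5 -2.2  6.9 -0.2] th -0.0041 w 0.0475 sd [0.0043 0.0441 0.0144] unst 0.0072
PLAN dy mm [[-0.9, -1.3, -1.4, -1.2, -0.9, -0.4], [0.4, 0.7, 0.9, 1.0, 0.9, 0.5], [0.7, 1.2, 1.5, 1.5, 1.2, 0.7], [0.1, 0.1, -0.1, -0.3, -0.5, -0.4]]
pred th [-0.005 -0.009 -0.012 -0.015 -0.017 -0.017]
PLAN dy mm [[-0.5, -0.8, -0.9, -0.8, -0.6, -0.3], [0.1, 0.1, 0.2, 0.2, 0.2, 0.1], [0.3, 0.4, 0.5, 0.5, 0.4, 0.3], [0.1, 0.0, -0.0, -0.1, -0.1, -0.1]]
pred th [-0.003 -0.004 -0.005 -0.007 -0.007 -0.006]
```

```bash
sed -i 's/.006\*\*2/.015**2/; s/te0=.012/te0=.0/; s/.02,.015\])/.02,.03])/' c.py; export TW=.06; python3 c.py "" 4 6 12 0;python3 c.py "" 4 6 6 0|grep -A1 PLAN
```

```text
KF K 3.10 b 5.35 te 0.0062 innov(mrad) [-4.   3.3  0.2 -0.4  6.9 -2.3  5.1 -0.3] th -0.0040 w 0.0495 sd [0.0044 0.0456 0.0233] unst 0.0113
PLAN dy mm [[-1.6, -2.4, -2.4, -2.1, -1.5, -0.7], [0.8, 1.4, 1.8, 1.9, 1.7, 1.0], [1.4, 2.3, 2.8, 2.7, 2.3, 1.4], [0.2, 0.1, -0.2, -0.6, -0.9, -0.8]]
pred th [-0.009 -0.017 -0.025 -0.032 -0.036 -0.036]
PLAN dy mm [[-1.2, -1.8, -1.9, -1.7, -1.2, -0.6], [0.4, 0.8, 1.1, 1.1, 1.0, 0.6], [0.9, 1.5, 1.8, 1.8, 1.5, 0.9], [0.2, 0.1, -0.1, -0.4, -0.6, -0.5]]
pred th [-0.007 -0.012 -0.018 -0.023 -0.026 -0.026]
```

Call:
{"method": "drive_tool", "body": {
  "commands": [
    {"gripper": 0.015, "x": 0, "y": -0.0015, "z": 0, "spin": 0},
    {"gripper": 0.015, "x": 0, "y": -0.002, "z": 0, "spin": 0},
    {"gripper": 0.015, "x": 0, "y": -0.002, "z": 0, "spin": 0},
    {"gripper": 0.015, "x": 0, "y": -0.002, "z": 0, "spin": 0},
    {"gripper": 0.015, "x": 0, "y": -0.0015, "z": 0, "spin": 0},
    {"gripper": 0.015, "x": 0, "y": -0.0005, "z": 0, "spin": 0}
  ]
}}

```text
clock: 12.68
position: [0.5261, -0.038, 0.1046]
tool_rot: [-0.486, 0.486, -0.514, 0.514]
force: [0.3, 0.9, -10.3]
opening: 0.319
```

```bash
export TW=.06; python3 c.py "-1.5 -2 -2 -2 -1.5 -.5" 4 6 16 2; python3 c.py "" 4 6 6 0|grep -A1 PLAN
```

```text
t 12.78 tcp [ 0.5261 -0.038   0.1046] cmd y -0.0375 off -0.0007 psi -0.054 px [269.1 134. ] A 257.5 raw th [-0.064  -0.0655] bias -0.0280
tilt xy [-0.0001 -0.0002] F [  0.3   0.9 -10.3] T [-0.088 -0.113  0.022] model [ 0.691 -0.04   0.29 ]
KF K 2.85 b 5.35 te 0.0104 innov(mrad) [-0.9 -0.5  6.6 -2.3  6.  -0.3 -5.8 -2.6] th -0.0363 w 0.0006 sd [0.0044 0.0454 0.0242] unst -0.0464
PLAN dy mm [[2.7, 4.1, 4.5, 4.1, 3.2, 1.8], [0.3, 0.4, 0.3, 0.2, 0.1, 0.0], [-0.4, -0.7, -0.8, -0.9, -0.7, -0.4], [-0.1, -0.2, -0.1, 0.1, 0.2, 0.2]]
pred th [-0.023 -0.004  0.016  0.032  0.042  0.045]
PLAN dy mm [[3.4, 5.0, 5.4, 4.9, 3.6, 2.0], [-0.3, -0.6, -0.9, -1.0, -1.0, -0.7], [-1.2, -2.1, -2.5, -2.5, -2.1, -1.2], [-0.2, -0.2, 0.1, 0.5, 0.8, 0.7]]
pred th [-0.019  0.004  0.028  0.048  0.06   0.064]
```

Call:
{"method": "drive_tool", "body": {
  "commands": [
    {"gripper": 0.015, "x": 0, "y": 0.002, "z": 0, "spin": 0},
    {"gripper": 0.015, "x": 0, "y": 0.0035, "z": 0, "spin": 0},
    {"gripper": 0.015, "x": 0, "y": 0.004, "z": 0, "spin": 0},
    {"gripper": 0.015, "x": 0, "y": 0.0035, "z": 0, "spin": 0},
    {"gripper": 0.015, "x": 0, "y": 0.003, "z": 0, "spin": 0},
    {"gripper": 0.015, "x": 0, "y": 0.0015, "z": 0, "spin": 0}
  ]
}}

```text
clock: 13.28
position: [0.5262, -0.0191, 0.1047]
tool_rot: [0.486, -0.486, 0.513, -0.513]
force: [0.1, 1.0, -10.1]
opening: 0.319
```

```bash
export TW=.06; python3 c.py "2 3.5 4 3.5 3 1.5" 4 6 0 2; python3 c.py "" 4 6 8 0|grep -A1 PLAN
```

```text
t 13.38 tcp [ 0.5262 -0.0191  0.1047] cmd y -0.0200 off -0.0004 psi -0.054 px [268.1 134.2] A 260.0 raw th [0.0084 0.009 ] bias -0.0280
tilt xy [0.0002 0.0003] F [  0.1   1.  -10.1] T [-0.055 -0.097 -0.005] model [ 0.691 -0.036  0.291]
KF K 2.60 b 5.20 te 0.0074 innov(mrad) [ 6.9 -2.3  4.9 -0.2 -6.2 -2.5  6.8  3.6] th 0.0337 w -0.0361 sd [0.0043 0.0453 0.0252] unst 0.0095
PLAN dy mm [[-0.8, -1.2, -1.3, -1.2, -0.8, -0.4], [0.2, 0.3, 0.4, 0.4, 0.4, 0.2], [0.4, 0.6, 0.7, 0.7, 0.6, 0.4], [0.1, 0.0, -0.1, -0.2, -0.3, -0.2]]
pred th [ 0.027  0.019  0.011  0.005  0.001 -0.001]
PLAN dy mm [[-1.4, -2.0, -2.1, -1.8, -1.3, -0.6], [0.6, 1.1, 1.4, 1.5, 1.3, 0.8], [1.1, 1.8, 2.1, 2.1, 1.7, 1.0], [0.1, 0.0, -0.2, -0.5, -0.7, -0.6]]
pred th [ 0.024  0.012  0.001 -0.008 -0.014 -0.017]
```

Call:
{"method": "drive_tool", "body": {
  "commands": [
    {"gripper": 0.015, "x": 0, "y": -0.001, "z": 0, "spin": 0},
    {"gripper": 0.015, "x": 0, "y": -0.0015, "z": 0, "spin": 0},
    {"gripper": 0.015, "x": 0, "y": -0.0015, "z": 0, "spin": 0},
    {"gripper": 0.015, "x": 0, "y": -0.0015, "z": 0, "spin": 0},
    {"gripper": 0.015, "x": 0, "y": -0.001, "z": 0, "spin": 0},
    {"gripper": 0.015, "x": 0, "y": -0.0005, "z": 0, "spin": 0}
  ]
}}

```text
clock: 13.88
position: [0.5261, -0.0274, 0.1046]
tool_rot: [-0.486, 0.486, -0.514, 0.514]
force: [-0.2, -0.3, -9.8]
opening: 0.323
```

```bash
export TW=.06; python3 c.py "-1 -1.5 -1.5 -1.5 -1 -.5" 4 6 8 2; python3 c.py "" 4 6 0 0|grep -A1 PLAN
```

```text
t 13.98 tcp [ 0.5261 -0.0274  0.1046] cmd y -0.0270 off -0.0003 psi -0.054 px [267.1 134.1] A 258.5 raw th [-0.0421 -0.0429] bias -0.0280
tilt xy [-0.0001 -0.0002] F [-0.2 -0.3 -9.8] T [-0.037 -0.066  0.005] model [ 0.691 -0.033  0.29 ]
KF K 2.35 b 5.20 te 0.0113 innov(mrad) [ 5.6 -0.2 -6.7 -2.6  5.6  3.7 -5.7 -0.3] th -0.0156 w -0.0174 sd [0.0043 0.0451 0.0264] unst -0.0353
PLAN dy mm [[2.5, 3.7, 4.1, 3.7, 2.8, 1.5], [-0.0, -0.1, -0.2, -0.3, -0.4, -0.3], [-0.7, -1.2, -1.5, -1.5, -1.2, -0.7], [-0.2, -0.1, 0.0, 0.3, 0.5, 0.4]]
pred th [-0.005  0.011  0.028  0.041  0.05   0.052]
PLAN dy mm [[3.1, 4.6, 4.9, 4.4, 3.3, 1.8], [-0.5, -0.9, -1.2, -1.4, -1.3, -0.8], [-1.4, -2.4, -2.8, -2.9, -2.4, -1.4], [-0.2, -0.1, 0.2, 0.7, 1.0, 0.9]]
pred th [-0.002  0.018  0.039  0.055  0.066  0.069]
```

Call:
{"method": "drive_tool", "body": {
  "commands": [
    {"gripper": 0.015, "x": 0, "y": 0.0015, "z": 0, "spin": 0},
    {"gripper": 0.015, "x": 0, "y": 0.0025, "z": 0, "spin": 0},
    {"gripper": 0.015, "x": 0, "y": 0.003, "z": 0, "spin": 0},
    {"gripper": 0.015, "x": 0, "y": 0.003, "z": 0, "spin": 0},
    {"gripper": 0.015, "x": 0, "y": 0.002, "z": 0, "spin": 0},
    {"gripper": 0.015, "x": 0, "y": 0.001, "z": 0, "spin": 0}
  ]
}}

```text
clock: 14.48
position: [0.5262, -0.0133, 0.1046]
tool_rot: [0.486, -0.486, 0.514, -0.513]
force: [0.5, -0.6, -9.1]
opening: 0.322
```

```bash
export TW=.06; python3 c.py "1.5 2.5 3 3 2 1" 4 6 4 2; python3 c.py "" 4 6 -4 0|grep -A1 PLAN
```

```text
t 14.58 tcp [ 0.5262 -0.0133  0.1046] cmd y -0.0140 off -0.0001 psi -0.054 px [265.8 134.2] A 255.5 raw th [0.0031 0.0014] bias -0.0280
tilt xy [0.0001 0.0002] F [ 0.5 -0.6 -9.1] T [-0.    -0.158  0.013] model [ 0.691 -0.029  0.291]
KF K 2.35 b 5.20 te 0.0098 innov(mrad) [-6.7 -2.6  5.6  3.7 -5.7 -0.3  3.   0.9] th 0.0269 w -0.0419 sd [0.0043 0.0451 0.0264] unst -0.0031
PLAN dy mm [[-0.1, -0.1, -0.0, 0.0, 0.1, 0.1], [0.2, 0.4, 0.5, 0.5, 0.4, 0.2], [0.2, 0.4, 0.4, 0.4, 0.4, 0.2], [0.0, -0.0, -0.1, -0.2, -0.2, -0.1]]
pred th [0.023 0.02  0.018 0.016 0.014 0.013]
PLAN dy mm [[0.5, 0.8, 0.8, 0.7, 0.5, 0.3], [-0.2, -0.4, -0.5, -0.6, -0.5, -0.3], [-0.5, -0.8, -0.9, -0.9, -0.8, -0.5], [-0.1, -0.0, 0.1, 0.2, 0.3, 0.3]]
pred th [0.026 0.027 0.029 0.03  0.03  0.029]
```

Call:
{"method": "drive_tool", "body": {
  "commands": [
    {"gripper": 0.015, "x": 0, "y": 0.0005, "z": 0, "spin": 0},
    {"gripper": 0.015, "x": 0, "y": 0.0005, "z": 0, "spin": 0},
    {"gripper": 0.015, "x": 0, "y": 0.0005, "z": 0, "spin": 0},
    {"gripper": 0.015, "x": 0, "y": 0, "z": 0, "spin": 0},
    {"gripper": 0.015, "x": 0, "y": 0, "z": 0, "spin": 0},
    {"gripper": 0.015, "x": 0, "y": 0, "z": 0, "spin": 0}
  ]
}}

```text
clock: 15.08
position: [0.5262, -0.0126, 0.1046]
tool_rot: [-0.486, 0.486, -0.514, 0.514]
force: [0.1, -1.2, -9.8]
opening: 0.321
```

```bash
export TW=.06; python3 c.py ".5 .5 .5 0 0 0" 4 6 0 2; python3 c.py "" 8 6 -160 0|grep -A1 PLAN
```

```text
t 15.18 tcp [ 0.5262 -0.0126  0.1046] cmd y -0.0125 off -0.0000 psi -0.054 px [264.5 134.2] A 266.0 raw th [-0.0073 -0.0109] bias -0.0280
tilt xy [ 0.     -0.0001] F [ 0.1 -1.2 -9.8] T [-0.059 -0.053  0.001] model [ 0.691 -0.025  0.291]
KF K 2.35 b 5.20 te 0.0108 innov(mrad) [ 5.6  3.7 -5.7 -0.3  3.   0.9  1.1 -2.9] th 0.0172 w -0.0207 sd [0.0043 0.045  0.0263] unst -0.0036
PLAN dy mm [[0.3, 0.4, 0.5, 0.4, 0.3, 0.2], [-0.0, -0.1, -0.1, -0.1, -0.1, -0.1], [-0.1, -0.2, -0.3, -0.3, -0.2, -0.1], [-0.0, -0.0, 0.0, 0.1, 0.1, 0.1]]
pred th [0.017 0.018 0.019 0.02  0.02  0.02 ]
PLAN dy mm [[3.4, 5.1, 5.4, 4.7, 3.5, 1.8], [-1.1, -2.0, -2.6, -2.8, -2.5, -1.6], [-2.9, -4.9, -6.0, -6.1, -5.2, -3.2], [-3.9, -6.5, -7.8, -7.9, -6.6, -4.0], [-4.3, -7.2, -8.6, -8.6, -7.2, -4.4], [-4.3, -7.1, -8.4, -8.4, -7.0, -4.2], [-3.5, -5.7, -6.7, -6.6, -5.3, -3.1], [0.1, 0.7, 1.6, 2.5, 3.0, 2.4]]
pred th [0.033 0.056 0.079 0.099 0.112 0.117]
```

Call:
{"method": "drive_tool", "body": {
  "commands": [
    {"gripper": 0.015, "x": 0, "y": 0.0015, "z": 0, "spin": 0},
    {"gripper": 0.015, "x": 0, "y": 0.0025, "z": 0, "spin": 0},
    {"gripper": 0.015, "x": 0, "y": 0.003, "z": 0, "spin": 0},
    {"gripper": 0.015, "x": 0, "y": 0.0025, "z": 0, "spin": 0},
    {"gripper": 0.015, "x": 0, "y": 0.0015, "z": 0, "spin": 0},
    {"gripper": 0.015, "x": 0, "y": 0.001, "z": 0, "spin": 0}
  ]
}}

```text
clock: 15.68
position: [0.5262, -0.0001, 0.1047]
tool_rot: [-0.486, 0.486, -0.514, 0.514]
force: [-0.0, 0.2, -9.7]
opening: 0.321
```

```bash
export TW=.06; python3 c.py "1.5 2.5 3 2.5 1.5 1" 4 6 0 2; python3 c.py "" 8 6 -200 0|grep -A1 PLAN
```

```text
t 15.78 tcp [ 5.262e-01 -1.000e-04  1.047e-01] cmd y -0.0005 off 0.0001 psi -0.054 px [263.  134.4] A 252.0 raw th [0.0318 0.0263] bias -0.0280
tilt xy [0.0001 0.0001] F [-0.   0.2 -9.7] T [-0.036 -0.058  0.027] model [ 0.691 -0.02   0.291]
KF K 2.35 b 5.20 te 0.0142 innov(mrad) [-5.7 -0.3  3.   0.9  1.1 -2.9 -3.9 -4. ] th 0.0540 w -0.0341 sd [0.0043 0.0451 0.0263] unst 0.0235
PLAN dy mm [[-2.1, -3.1, -3.3, -2.9, -2.2, -1.2], [0.3, 0.6, 0.9, 1.0, 0.9, 0.6], [0.9, 1.6, 1.9, 1.9, 1.6, 0.9], [0.1, 0.1, -0.2, -0.5, -0.6, -0.6]]
pred th [ 0.041  0.024  0.008 -0.005 -0.014 -0.017]
PLAN dy mm [[2.7, 3.8, 4.0, 3.3, 2.3, 1.2], [-1.7, -3.0, -3.8, -4.1, -3.6, -2.3], [-3.6, -6.0, -7.3, -7.4, -6.3, -3.9], [-4.6, -7.6, -9.1, -9.2, -7.7, -4.7], [-5.0, -8.3, -9.9, -9.9, -8.3, -5.0], [-4.9, -8.1, -9.6, -9.6, -8.0, -4.8], [-4.0, -6.5, -7.7, -7.5, -6.1, -3.6], [0.1, 0.8, 1.9, 2.9, 3.4, 2.7]]
pred th [0.065 0.082 0.099 0.113 0.123 0.127]
```

Call:
{"method": "drive_tool", "body": {
  "commands": [
    {"gripper": 0.015, "x": 0, "y": -0.0005, "z": 0, "spin": 0.3},
    {"gripper": 0.015, "x": 0, "y": -0.0005, "z": 0, "spin": 0.3},
    {"gripper": 0.015, "x": 0, "y": -0.0005, "z": 0, "spin": 0.3},
    {"gripper": 0.015, "x": 0, "y": -0.0005, "z": 0, "spin": 0.3},
    {"gripper": 0.015, "x": 0, "y": -0.001, "z": 0, "spin": 0.3},
    {"gripper": 0.015, "x": 0, "y": -0.001, "z": 0, "spin": 0.3}
  ]
}}

```text
clock: 16.28
position: [0.5262, -0.0047, 0.1046]
tool_rot: [-0.494, 0.494, -0.506, 0.506]
force: [0.4, 0.5, -9.8]
opening: 0.319
```

```bash
export TW=.06; python3 c.py "-.5:.3 -.5:.3 -.5:.3 -.5:.3 -1:.3 -1:.3" 4 6 -20 2; python3 c.py "" 8 6 -220 0|grep -A1 PLAN;python3 c.py "" 7 6 -160 0|grep -A1 PLAN
```

```text
t 16.38 tcp [ 0.5262 -0.0047  0.1046] cmd y -0.0045 off 0.0000 psi -0.023 px [263.8 134.2] A 258.5 raw th [0.0456 0.0447] bias -0.0280
tilt xy [-0.     -0.0001] F [ 0.4  0.5 -9.8] T [-0.009 -0.08  -0.031] model [ 0.691 -0.022  0.29 ]
KF K 2.35 b 5.20 te 0.0094 innov(mrad) [ 3.   0.9  1.1 -2.9 -3.9 -4.  18.9 -3.6] th 0.0767 w 0.0544 sd [0.0043 0.045  0.0263] unst 0.0935
PLAN dy mm [[-6.6, -10.0, -10.9, -9.9, -7.5, -4.1], [0.1, 0.4, 0.8, 1.0, 1.1, 0.8], [2.0, 3.4, 4.1, 4.1, 3.5, 2.1], [0.4, 0.4, -0.1, -0.8, -1.2, -1.2]]
pred th [ 0.048  0.006 -0.038 -0.074 -0.097 -0.103]
PLAN dy mm [[-0.8, -1.6, -2.2, -2.4, -2.2, -1.5], [-2.8, -4.8, -5.9, -6.0, -5.1, -3.1], [-3.8, -6.4, -7.7, -7.7, -6.5, -4.0], [-4.3, -7.2, -8.6, -8.6, -7.2, -4.4], [-4.4, -7.4, -8.8, -8.8, -7.4, -4.4], [-4.2, -7.0, -8.3, -8.3, -6.9, -4.1], [-3.4, -5.6, -6.5, -6.3, -5.2, -3.0], [0.1, 0.7, 1.6, 2.5, 2.9, 2.3]]
pred th [0.078 0.076 0.072 0.068 0.067 0.07 ]
PLAN dy mm [[-1.4, -2.5, -3.1, -3.3, -2.9, -1.8], [-2.7, -4.6, -5.5, -5.6, -4.8, -2.9], [-3.4, -5.6, -6.7, -6.8, -5.7, -3.4], [-3.6, -6.0, -7.2, -7.2, -6.0, -3.6], [-3.5, -5.8, -6.9, -6.9, -5.7, -3.4], [-2.9, -4.7, -5.5, -5.3, -4.3, -2.5], [0.1, 0.6, 1.3, 2.1, 2.4, 1.9]]
pred th [0.075 0.068 0.06  0.052 0.048 0.05 ]
```

Call:
{"method": "drive_tool", "body": {
  "commands": [
    {"gripper": 0.015, "x": -0.001, "y": -0.0035, "z": 0, "spin": 0.2},
    {"gripper": 0.015, "x": -0.001, "y": -0.0055, "z": 0, "spin": 0.2},
    {"gripper": 0.015, "x": -0.001, "y": -0.0065, "z": 0, "spin": 0.2},
    {"gripper": 0.015, "x": -0.001, "y": -0.0065, "z": 0, "spin": 0.2},
    {"gripper": 0.015, "x": -0.001, "y": -0.0055, "z": 0, "spin": 0.2},
    {"gripper": 0.015, "x": -0.001, "y": -0.0035, "z": 0, "spin": 0.2}
  ]
}}

```text
clock: 16.88
position: [0.5199, -0.0369, 0.1046]
tool_rot: [-0.499, 0.499, -0.501, 0.501]
force: [-0.4, 0.2, -9.2]
opening: 0.319
```

```bash
export TW=.06; python3 c.py "-3.5:.2 -5.5:.2 -6.5:.2 -6.5:.2 -5.5:.2 -3.5:.2" 4 6 -50 2; python3 c.py "" 7 6 -190 0|grep -A1 PLAN;python3 c.py "" 6 6 -120 0|grep -A1 PLAN
```

```text
t 16.98 tcp [ 0.5199 -0.0369  0.1046] cmd y -0.0355 off -0.0001 psi -0.002 px [267.8 136.1] A 261.5 raw th [-0.0428 -0.0311] bias -0.0280
tilt xy [-0.0002 -0.0006] F [-0.4  0.2 -9.2] T [-0.116 -0.076  0.03 ] model [ 0.685 -0.035  0.291]
KF K 2.35 b 5.20 te 0.0099 innov(mrad) [ 1.1 -2.9 -3.9 -4.  18.9 -3.6 -8.4  4.8] th 0.0020 w 0.1369 sd [0.0043 0.0453 0.0264] unst 0.0579
PLAN dy mm [[-1.1, -2.0, -2.6, -2.8, -2.5, -1.5], [-2.2, -3.6, -4.3, -4.4, -3.7, -2.2], [-2.1, -3.4, -4.0, -3.9, -3.2, -1.9], [-0.0, 0.3, 0.8, 1.4, 1.7, 1.4]]
pred th [ 0.007  0.007  0.005  0.001 -0.     0.003]
PLAN dy mm [[1.7, 2.2, 1.9, 1.3, 0.6, 0.1], [-2.7, -4.7, -5.8, -6.0, -5.2, -3.2], [-4.4, -7.3, -8.9, -9.0, -7.6, -4.6], [-5.1, -8.5, -10.2, -10.2, -8.6, -5.2], [-5.2, -8.5, -10.2, -10.2, -8.5, -5.1], [-4.3, -7.0, -8.2, -8.0, -6.6, -3.8], [0.1, 0.8, 2.0, 3.1, 3.6, 2.9]]
pred th [0.021 0.042 0.06  0.074 0.085 0.094]
PLAN dy mm [[0.6, 0.6, 0.2, -0.2, -0.5, -0.5], [-2.5, -4.2, -5.2, -5.4, -4.6, -2.8], [-3.6, -5.9, -7.2, -7.2, -6.1, -3.7], [-3.9, -6.4, -7.6, -7.6, -6.4, -3.8], [-3.3, -5.4, -6.4, -6.2, -5.1, -3.0], [0.0, 0.6, 1.5, 2.3, 2.8, 2.2]]
pred th [0.016 0.029 0.039 0.047 0.053 0.06 ]
```

Call:
{"method": "drive_tool", "body": {
  "commands": [
    {"gripper": 0.015, "x": -0.001, "y": -0.0015, "z": 0, "spin": 0.2},
    {"gripper": 0.015, "x": -0.001, "y": -0.002, "z": 0, "spin": 0.2},
    {"gripper": 0.015, "x": -0.001, "y": -0.0025, "z": 0, "spin": 0.2},
    {"gripper": 0.015, "x": -0.001, "y": -0.0025, "z": 0, "spin": 0.2},
    {"gripper": 0.015, "x": -0.001, "y": -0.0025, "z": 0, "spin": 0.2},
    {"gripper": 0.015, "x": -0.001, "y": -0.0015, "z": 0, "spin": 0.2}
  ]
}}

```text
clock: 17.48
position: [0.514, -0.0484, 0.1046]
tool_rot: [-0.504, 0.505, -0.495, 0.496]
force: [-0.1, -0.1, -10.1]
opening: 0.32
```

```bash
export TW=.06; python3 c.py "-1.5:.2 -2:.2 -2.5:.2 -2.5:.2 -2.5:.2 -1.5:.2" 4 6 -50 2; python3 c.py "" 7 6 -190 0|grep -A1 PLAN;python3 c.py "" 6 6 -120 0|grep -A1 PLAN
```

```text
t 17.58 tcp [ 0.514  -0.0484  0.1046] cmd y -0.0480 off -0.0001 psi 0.019 px [272. 138.] A 261.5 raw th [-0.0103 -0.0092] bias -0.0280
tilt xy [-0.0001 -0.0002] F [ -0.1  -0.1 -10.1] T [-0.106 -0.086 -0.008] model [ 0.679 -0.049  0.291]
KF K 2.10 b 5.20 te 0.0117 innov(mrad) [-2.7 -3.8 21.4 -3.4 -6.1  4.8 -2.4 -4.9] th 0.0257 w 0.0973 sd [0.0043 0.0449 0.0278] unst 0.0627
PLAN dy mm [[-1.5, -2.6, -3.2, -3.3, -2.8, -1.7], [-2.1, -3.5, -4.2, -4.2, -3.5, -2.1], [-1.9, -3.1, -3.7, -3.6, -2.9, -1.7], [0.0, 0.4, 0.9, 1.4, 1.7, 1.3]]
pred th [0.026 0.021 0.013 0.006 0.002 0.003]
PLAN dy mm [[1.7, 2.3, 2.1, 1.4, 0.7, 0.2], [-2.6, -4.5, -5.7, -5.9, -5.1, -3.2], [-4.4, -7.3, -8.8, -8.9, -7.6, -4.6], [-5.2, -8.6, -10.3, -10.3, -8.7, -5.2], [-5.3, -8.7, -10.4, -10.4, -8.6, -5.2], [-4.4, -7.2, -8.4, -8.2, -6.7, -3.9], [0.2, 1.0, 2.2, 3.4, 3.9, 3.1]]
pred th [0.042 0.061 0.078 0.091 0.101 0.108]
PLAN dy mm [[0.6, 0.5, 0.1, -0.3, -0.6, -0.5], [-2.4, -4.2, -5.1, -5.3, -4.5, -2.8], [-3.5, -5.9, -7.1, -7.2, -6.1, -3.7], [-3.9, -6.4, -7.7, -7.7, -6.4, -3.9], [-3.4, -5.5, -6.4, -6.3, -5.1, -3.0], [0.1, 0.7, 1.6, 2.5, 3.0, 2.3]]
pred th [0.036 0.046 0.054 0.06  0.065 0.07 ]
```

Call:
{"method": "drive_tool", "body": {
  "commands": [
    {"gripper": 0.015, "x": -0.001, "y": -0.0015, "z": 0, "spin": 0.2},
    {"gripper": 0.015, "x": -0.001, "y": -0.0025, "z": 0, "spin": 0.2},
    {"gripper": 0.015, "x": -0.001, "y": -0.003, "z": 0, "spin": 0.2},
    {"gripper": 0.015, "x": -0.001, "y": -0.003, "z": 0, "spin": 0.2},
    {"gripper": 0.015, "x": -0.001, "y": -0.0025, "z": 0, "spin": 0.2},
    {"gripper": 0.015, "x": -0.001, "y": -0.0015, "z": 0, "spin": 0.2}
  ]
}}

```text
clock: 18.08
position: [0.508, -0.0626, 0.1046]
tool_rot: [-0.509, 0.51, -0.49, 0.49]
force: [-0.3, 0.1, -8.2]
opening: 0.322
```

```bash
export TW=.06; python3 c.py "-1.5:.2 -2.5:.2 -3:.2 -3:.2 -2.5:.2 -1.5:.2" 4 6 -50 2; python3 c.py "" 7 6 -178 0|grep -A1 PLAN;python3 c.py "" 6 6 -120 0|grep -A1 PLAN
```

```text
t 18.18 tcp [ 0.508  -0.0626  0.1046] cmd y -0.0620 off -0.0003 psi 0.040 px [276.8 139.8] A 260.0 raw th [0.0059 0.0159] bias -0.0280
tilt xy [-0.0001 -0.0002] F [-0.3  0.1 -8.2] T [-0.041 -0.155  0.015] model [ 0.673 -0.064  0.291]
KF K 2.10 b 5.20 te 0.0064 innov(mrad) [21.4 -3.4 -6.1  4.8 -2.4 -4.9  9.9  3.5] th 0.0495 w 0.1389 sd [0.0043 0.0449 0.0277] unst 0.1125
PLAN dy mm [[-6.0, -9.3, -10.4, -9.7, -7.6, -4.3], [-1.5, -2.3, -2.5, -2.3, -1.7, -1.0], [0.1, 0.3, 0.4, 0.5, 0.5, 0.3], [0.4, 0.5, 0.5, 0.4, 0.2, 0.1]]
pred th [ 0.031 -0.002 -0.039 -0.07  -0.089 -0.091]
PLAN dy mm [[-1.7, -3.0, -3.7, -3.9, -3.4, -2.2], [-3.1, -5.3, -6.4, -6.5, -5.5, -3.3], [-3.8, -6.3, -7.5, -7.5, -6.3, -3.8], [-4.0, -6.6, -7.9, -7.9, -6.6, -4.0], [-3.8, -6.3, -7.5, -7.5, -6.3, -3.8], [-3.1, -5.1, -5.9, -5.8, -4.7, -2.7], [0.1, 0.8, 1.6, 2.4, 2.8, 2.2]]
pred th [0.053 0.05  0.044 0.037 0.035 0.039]
PLAN dy mm [[-2.8, -4.7, -5.6, -5.6, -4.7, -2.8], [-2.9, -4.8, -5.7, -5.7, -4.8, -2.9], [-2.9, -4.8, -5.7, -5.7, -4.8, -2.9], [-2.7, -4.5, -5.3, -5.3, -4.4, -2.6], [-2.2, -3.5, -4.1, -4.0, -3.3, -1.9], [0.1, 0.5, 1.2, 1.7, 2.0, 1.5]]
pred th [0.047 0.035 0.021 0.008 0.    0.002]
```

Call:
{"method": "drive_tool", "body": {
  "commands": [
    {"gripper": 0.015, "x": -0.001, "y": -0.003, "z": 0, "spin": 0},
    {"gripper": 0.015, "x": -0.001, "y": -0.005, "z": 0, "spin": 0},
    {"gripper": 0.015, "x": -0.001, "y": -0.006, "z": 0, "spin": 0},
    {"gripper": 0.015, "x": -0.001, "y": -0.006, "z": 0, "spin": 0},
    {"gripper": 0.015, "x": -0.001, "y": -0.005, "z": 0, "spin": 0},
    {"gripper": 0.015, "x": 0, "y": -0.003, "z": 0, "spin": 0}
  ]
}}

```text
clock: 18.68
position: [0.5027, -0.0913, 0.1046]
tool_rot: [-0.509, 0.51, -0.491, 0.491]
force: [-0.5, -0.4, -9.4]
opening: 0.318
```

```bash
export TW=.06; python3 c.py "-3 -5 -6 -6 -5 -3" 4 6 -50 2; python3 c.py "" 6 6 -150 0|grep -A1 PLAN;python3 c.py "" 6 6 -110 0|grep -A1 PLAN
```

```text
t 18.78 tcp [ 0.5027 -0.0913  0.1046] cmd y -0.0900 off -0.0004 psi 0.040 px [282.9 141.3] A 258.5 raw th [-0.0408 -0.0291] bias -0.0280
tilt xy [-0.0005 -0.0005] F [-0.5 -0.4 -9.4] T [-0.108 -0.078  0.028] model [ 0.668 -0.083  0.29 ]
KF K 2.10 b 5.20 te 0.0077 innov(mrad) [-6.1  4.8 -2.4 -4.9  9.9  3.5 -7.   2.4] th 0.0070 w 0.1764 sd [0.0043 0.0451 0.0278] unst 0.0875
PLAN dy mm [[-3.7, -5.9, -6.7, -6.5, -5.2, -3.0], [-1.8, -3.0, -3.4, -3.3, -2.7, -1.6], [-0.9, -1.4, -1.7, -1.6, -1.2, -0.7], [0.2, 0.5, 0.8, 1.0, 1.0, 0.7]]
pred th [ 0.003 -0.012 -0.031 -0.047 -0.056 -0.055]
PLAN dy mm [[0.1, -0.3, -0.8, -1.3, -1.4, -1.1], [-3.2, -5.4, -6.6, -6.8, -5.8, -3.6], [-4.3, -7.2, -8.7, -8.8, -7.4, -4.5], [-4.6, -7.7, -9.2, -9.1, -7.6, -4.6], [-4.0, -6.5, -7.6, -7.4, -6.0, -3.5], [0.1, 0.9, 2.0, 3.0, 3.5, 2.8]]
pred th [0.022 0.034 0.042 0.048 0.054 0.061]
PLAN dy mm [[-1.5, -2.6, -3.3, -3.4, -3.0, -1.9], [-2.6, -4.3, -5.2, -5.2, -4.4, -2.7], [-2.9, -4.8, -5.7, -5.7, -4.8, -2.9], [-2.8, -4.7, -5.6, -5.6, -4.6, -2.8], [-2.3, -3.8, -4.4, -4.3, -3.5, -2.1], [0.1, 0.6, 1.2, 1.8, 2.1, 1.6]]
pred th [0.014 0.015 0.012 0.009 0.008 0.013]
```

Call:
{"method": "drive_tool", "body": {
  "commands": [
    {"gripper": 0.015, "x": 0, "y": -0.002, "z": 0, "spin": 0},
    {"gripper": 0.015, "x": 0, "y": -0.0035, "z": 0, "spin": 0},
    {"gripper": 0.015, "x": 0, "y": -0.004, "z": 0, "spin": 0},
    {"gripper": 0.015, "x": 0, "y": -0.004, "z": 0, "spin": 0},
    {"gripper": 0.015, "x": 0, "y": -0.0035, "z": 0, "spin": 0},
    {"gripper": 0.015, "x": 0, "y": -0.002, "z": 0, "spin": 0}
  ]
}}

```text
clock: 19.28
position: [0.5031, -0.1098, 0.1046]
tool_rot: [-0.509, 0.51, -0.49, 0.49]
force: [-0.3, 0.7, -9.3]
opening: 0.318
```

```bash
export TW=.06; python3 c.py "-2 -3.5 -4 -4 -3.5 -2" 4 6 -50 2; python3 c.py "" 6 6 -135 0|grep -A1 PLAN;python3 c.py "" 5 6 -90 0|grep -A1 PLAN
```

```text
t 19.38 tcp [ 0.5031 -0.1098  0.1046] cmd y -0.1090 off -0.0006 psi 0.040 px [288.9 141.4] A 266.0 raw th [-0.04   -0.0288] bias -0.0280
tilt xy [-0.0001 -0.0003] F [-0.3  0.7 -9.3] T [-0.021 -0.111  0.015] model [ 0.668 -0.103  0.29 ]
KF K 2.10 b 5.20 te 0.0095 innov(mrad) [ -2.4  -4.9   9.9   3.5  -7.    2.4 -10.1   3.4] th 0.0055 w 0.1497 sd [0.0043 0.045  0.0278] unst 0.0708
PLAN dy mm [[-2.2, -3.6, -4.3, -4.3, -3.6, -2.2], [-2.0, -3.3, -4.0, -3.9, -3.3, -2.0], [-1.6, -2.6, -3.0, -2.9, -2.4, -1.4], [0.1, 0.4, 0.9, 1.3, 1.5, 1.1]]
pred th [ 0.006  0.    -0.009 -0.018 -0.023 -0.021]
PLAN dy mm [[0.7, 0.6, 0.2, -0.3, -0.6, -0.6], [-2.8, -4.8, -5.9, -6.0, -5.2, -3.2], [-4.0, -6.7, -8.1, -8.1, -6.8, -4.2], [-4.4, -7.2, -8.6, -8.6, -7.2, -4.3], [-3.8, -6.1, -7.2, -7.0, -5.7, -3.4], [0.1, 0.8, 1.8, 2.8, 3.3, 2.6]]
pred th [0.021 0.035 0.046 0.054 0.061 0.068]
PLAN dy mm [[-0.3, -0.9, -1.4, -1.8, -1.7, -1.2], [-2.7, -4.6, -5.6, -5.7, -4.8, -3.0], [-3.4, -5.6, -6.8, -6.8, -5.7, -3.4], [-3.1, -5.0, -5.9, -5.8, -4.7, -2.8], [0.0, 0.6, 1.4, 2.3, 2.7, 2.1]]
pred th [0.016 0.023 0.027 0.029 0.031 0.036]
```

Call:
{"method": "drive_tool", "body": {
  "commands": [
    {"gripper": 0.015, "x": 0, "y": -0.0015, "z": 0, "spin": 0},
    {"gripper": 0.015, "x": 0, "y": -0.0025, "z": 0, "spin": 0},
    {"gripper": 0.015, "x": 0, "y": -0.003, "z": 0, "spin": 0},
    {"gripper": 0.015, "x": 0, "y": -0.003, "z": 0, "spin": 0},
    {"gripper": 0.015, "x": 0, "y": -0.0025, "z": 0, "spin": 0},
    {"gripper": 0.015, "x": 0, "y": -0.0015, "z": 0, "spin": 0}
  ]
}}

```text
clock: 19.88
position: [0.5031, -0.1236, 0.1046]
tool_rot: [-0.509, 0.51, -0.49, 0.49]
force: [0.1, 0.1, -9.8]
opening: 0.322
```

```bash
export TW=.06; python3 c.py "-1.5 -2.5 -3 -3 -2.5 -1.5" 4 6 -50 2; python3 c.py "" 6 6 -122 0|grep -A1 PLAN;python3 c.py "" 5 6 -90 0|grep -A1 PLAN
```

```text
t 19.98 tcp [ 0.5031 -0.1236  0.1046] cmd y -0.1230 off -0.0006 psi 0.040 px [294.2 141.3] A 260.5 raw th [-0.0194 -0.0138] bias -0.0280
tilt xy [-0.0001 -0.0002] F [ 0.1  0.1 -9.8] T [-0.081 -0.182  0.006] model [ 0.668 -0.119  0.291]
KF K 2.10 b 5.20 te 0.0097 innov(mrad) [  9.9   3.5  -7.    2.4 -10.1   3.4   2.   -1.7] th 0.0216 w 0.1318 sd [0.0043 0.045  0.0278] unst 0.0778
PLAN dy mm [[-2.9, -4.6, -5.4, -5.2, -4.3, -2.5], [-1.9, -3.1, -3.7, -3.6, -3.0, -1.8], [-1.3, -2.1, -2.4, -2.4, -1.9, -1.1], [0.1, 0.4, 0.8, 1.1, 1.2, 1.0]]
pred th [ 0.018  0.006 -0.009 -0.023 -0.031 -0.03 ]
PLAN dy mm [[-0.4, -0.9, -1.5, -1.8, -1.7, -1.2], [-2.6, -4.4, -5.4, -5.5, -4.7, -2.9], [-3.4, -5.7, -6.9, -6.9, -5.8, -3.5], [-3.6, -6.0, -7.1, -7.1, -5.9, -3.6], [-3.1, -5.0, -5.9, -5.7, -4.7, -2.7], [0.1, 0.7, 1.5, 2.3, 2.7, 2.2]]
pred th [0.03  0.036 0.039 0.041 0.043 0.048]
PLAN dy mm [[-0.9, -1.7, -2.3, -2.6, -2.4, -1.5], [-2.7, -4.5, -5.5, -5.6, -4.7, -2.9], [-3.2, -5.3, -6.4, -6.4, -5.4, -3.2], [-2.9, -4.7, -5.5, -5.4, -4.4, -2.6], [0.0, 0.6, 1.4, 2.1, 2.5, 2.0]]
pred th [0.028 0.03  0.029 0.027 0.026 0.03 ]
```

Call:
{"method": "drive_tool", "body": {
  "commands": [
    {"gripper": 0.015, "x": 0, "y": -0.001, "z": 0, "spin": 0},
    {"gripper": 0.015, "x": 0, "y": -0.002, "z": 0, "spin": 0},
    {"gripper": 0.015, "x": 0, "y": -0.0025, "z": 0, "spin": 0},
    {"gripper": 0.015, "x": 0, "y": -0.0025, "z": 0, "spin": 0},
    {"gripper": 0.015, "x": 0, "y": -0.002, "z": 0, "spin": 0},
    {"gripper": 0.015, "x": 0, "y": -0.001, "z": 0, "spin": 0}
  ]
}}

```text
clock: 20.48
position: [0.5031, -0.1345, 0.1046]
tool_rot: [-0.509, 0.51, -0.49, 0.49]
force: [1.1, 0.5, -10.1]
opening: 0.319
```

```bash
export TW=.06; python3 c.py "-1 -2 -2.5 -2.5 -2 -1" 4 6 -50 2; python3 c.py "" 5 6 -110 0|grep -A1 PLAN
```

```text
t 20.58 tcp [ 0.5031 -0.1345  0.1046] cmd y -0.1340 off -0.0007 psi 0.040 px [299.6 141.3] A 266.5 raw th [0.0107 0.0177] bias -0.0280
tilt xy [-0.     -0.0002] F [  1.1   0.5 -10.1] T [-0.035 -0.015 -0.013] model [ 0.668 -0.136  0.291]
KF K 2.10 b 5.20 te 0.0077 innov(mrad) [ -7.    2.4 -10.1   3.4   2.   -1.7   6.4  -0.5] th 0.0532 w 0.1457 sd [0.0043 0.0449 0.0278] unst 0.1184
PLAN dy mm [[-6.5, -10.1, -11.2, -10.5, -8.2, -4.6], [-1.4, -2.1, -2.3, -2.1, -1.5, -0.8], [0.4, 0.7, 0.9, 1.0, 0.9, 0.6], [0.4, 0.6, 0.5, 0.3, 0.1, -0.1]]
pred th [ 0.033 -0.004 -0.044 -0.077 -0.098 -0.101]
PLAN dy mm [[-2.9, -4.9, -5.9, -5.9, -5.0, -3.0], [-3.3, -5.5, -6.6, -6.6, -5.5, -3.4], [-3.3, -5.5, -6.6, -6.6, -5.5, -3.3], [-2.8, -4.5, -5.3, -5.2, -4.2, -2.5], [0.1, 0.6, 1.4, 2.1, 2.5, 2.0]]
pred th [0.051 0.039 0.024 0.01  0.001 0.003]
```

Now in the tray zone. Continue with 8 rows of the plan.

Call:
{"method": "drive_tool", "body": {
  "commands": [
    {"gripper": 0.015, "x": 0, "y": -0.003, "z": 0, "spin": 0},
    {"gripper": 0.015, "x": 0, "y": -0.005, "z": 0, "spin": 0},
    {"gripper": 0.015, "x": 0, "y": -0.006, "z": 0, "spin": 0},
    {"gripper": 0.015, "x": 0, "y": -0.006, "z": 0, "spin": 0},
    {"gripper": 0.015, "x": 0, "y": -0.005, "z": 0, "spin": 0},
    {"gripper": 0.015, "x": 0, "y": -0.003, "z": 0, "spin": 0}
  ]
}}

```text
clock: 21.08
position: [0.503, -0.1633, 0.1046]
tool_rot: [-0.509, 0.509, -0.49, 0.491]
force: [0.6, 0.0, -9.7]
opening: 0.316
```

```bash
export TW=.06; python3 c.py "-3 -5 -6 -6 -5 -3" 4 6 -50 2; python3 c.py "" 4 6 -82 0|grep -A1 PLAN
```

```text
t 21.18 tcp [ 0.503  -0.1633  0.1046] cmd y -0.1620 off -0.0009 psi 0.040 px [306.3 141.6] A 261.5 raw th [-0.0252 -0.0164] bias -0.0280
tilt xy [-0.0001 -0.0004] F [ 0.6  0.  -9.7] T [-0.123 -0.092  0.005] model [ 0.668 -0.158  0.291]
KF K 2.10 b 5.20 te 0.0081 innov(mrad) [-10.1   3.4   2.   -1.7   6.4  -0.5   1.3  -1.7] th 0.0221 w 0.1914 sd [0.0043 0.0451 0.0278] unst 0.1097
PLAN dy mm [[-5.7, -8.8, -9.9, -9.3, -7.4, -4.2], [-1.6, -2.4, -2.7, -2.5, -1.9, -1.1], [-0.0, 0.1, 0.2, 0.3, 0.3, 0.2], [0.4, 0.6, 0.6, 0.5, 0.4, 0.2]]
pred th [ 0.009 -0.019 -0.05  -0.077 -0.093 -0.094]
PLAN dy mm [[-3.1, -5.2, -6.2, -6.3, -5.3, -3.2], [-3.4, -5.6, -6.6, -6.6, -5.5, -3.3], [-2.9, -4.7, -5.5, -5.3, -4.3, -2.5], [0.1, 0.6, 1.4, 2.2, 2.5, 2.0]]
pred th [ 0.022  0.012 -0.003 -0.017 -0.025 -0.023]
```

Call:
{"method": "drive_tool", "body": {
  "commands": [
    {"gripper": 0.015, "x": 0, "y": -0.004, "z": 0, "spin": 0.2},
    {"gripper": 0.015, "x": 0, "y": -0.006, "z": 0, "spin": 0.2},
    {"gripper": 0.015, "x": 0, "y": -0.007, "z": 0, "spin": 0.2},
    {"gripper": 0.015, "x": 0, "y": -0.007, "z": 0, "spin": 0.2},
    {"gripper": 0.015, "x": 0, "y": -0.006, "z": 0, "spin": 0.2},
    {"gripper": 0.015, "x": 0, "y": -0.0035, "z": 0, "spin": 0.1}
  ]
}}

```text
clock: 21.68
position: [0.503, -0.1969, 0.1045]
tool_rot: [-0.514, 0.514, -0.485, 0.486]
force: [0.2, -0.5, -9.5]
opening: 0.324
```

```bash
export TW=.06; python3 c.py "-4:.2 -6:.2 -7:.2 -7:.2 -6:.2 -3.5:.1" 4 6 -50 2; python3 c.py "" 3 6 -50 0|grep -A1 PLAN; python3 - <<'E'
from h import *
f=optics.grab_frame("top");g=optics.grab_frame("scene")
a=cv2.resize(f[115:265,255:400],None,fx=2.7,fy=2.7,interpolation=cv2.INTER_CUBIC);b=cv2.resize(g[165:315,140:285],None,fx=2.7,fy=2.7,interpolation=cv2.INTER_CUBIC)
cv2.imwrite("pics/c4.png",np.hstack([a,b])[...,::-1])
E
```

```text
t 21.78 tcp [ 0.503  -0.1969  0.1045] cmd y -0.1955 off -0.0009 psi 0.059 px [314.1 141.9] A 262.5 raw th [-0.0564 -0.043 ] bias -0.0280
tilt xy [-0.0002 -0.0004] F [ 0.2 -0.5 -9.5] T [-0.118 -0.136  0.011] model [ 0.668 -0.183  0.29 ]
KF K 1.85 b 5.20 te 0.0061 innov(mrad) [ 1.1 -1.7  6.7 -0.5  2.6 -1.7 -1.5  2.5] th -0.0054 w 0.2074 sd [0.0043 0.0451 0.0295] unst 0.0968
PLAN dy mm [[-4.5, -7.1, -8.1, -7.7, -6.2, -3.6], [-1.8, -2.8, -3.2, -3.1, -2.5, -1.4], [-0.6, -0.8, -0.9, -0.8, -0.6, -0.3], [0.3, 0.6, 0.8, 0.9, 0.8, 0.6]]
pred th [-0.011 -0.03  -0.053 -0.073 -0.085 -0.083]
PLAN dy mm [[-4.4, -7.0, -8.2, -7.9, -6.4, -3.8], [-2.4, -3.8, -4.4, -4.2, -3.4, -1.9], [0.4, 1.0, 1.7, 2.2, 2.4, 1.8]]
pred th [-0.011 -0.029 -0.053 -0.073 -0.086 -0.086]
```

View pics/c4.png

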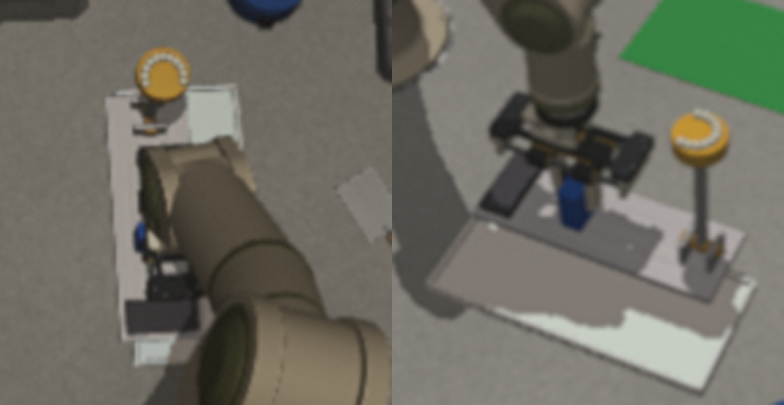

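Call:
{"method": "drive_tool", "body": {
  "commands": [
    {"gripper": 0.015, "x": 0, "y": -0.005, "z": 0, "spin": 0},
    {"gripper": 0.015, "x": 0, "y": -0.0075, "z": 0, "spin": 0},
    {"gripper": 0.015, "x": 0, "y": -0.0085, "z": 0, "spin": 0},
    {"gripper": 0.015, "x": 0, "y": -0.008, "z": 0, "spin": 0},
    {"gripper": 0.015, "x": 0, "y": -0.0065, "z": 0, "spin": 0},
    {"gripper": 0.015, "x": 0, "y": -0.004, "z": 0, "spin": 0}
  ]
}}

```text
clock: 22.38
position: [0.5029, -0.2367, 0.1045]
tool_rot: [-0.514, 0.514, -0.486, 0.486]
force: [-0.7, 0.7, -10.1]
opening: 0.319
```

```bash
export TW=.06; python3 c.py "-5 -7.5 -8.5 -8 -6.5 -4" 3 6 -10 2; python3 - <<'E'
from h import *
c=optics.calibration("top");f=np.load("pics/top0.npy")
# tray corners refresh on rim height, from colour mask
h=cv2.cvtColor(f,cv2.COLOR_RGB2HSV);m=((h[...,1]<40)&(h[...,2]>150)).astype(np.uint8);m[:,:290]=0;m[:140]=0;m[260:]=0;m[:,360:]=0
k=max(cv2.findContours(m,0,1)[0],key=cv2.contourArea)
W=np.array([onplane(c,*p[0],[0,0,1],.012)[:2] for p in k]);(x,y),s,a=cv2.minAreaRect((W*1000).astype(np.float32));print("tray",x,y,s,a)
E
```

```text
t 22.48 tcp [ 0.5029 -0.2367  0.1045] cmd y -0.2350 off -0.0010 psi 0.059 px [323.1 142.2] A 267.5 raw th [-0.1119 -0.0985] bias -0.0280
tilt xy [-0.0002 -0.0005] F [ -0.7   0.7 -10.1] T [-0.069 -0.106  0.009] model [ 0.668 -0.212  0.29 ]
KF K 1.85 b 5.20 te 0.0066 innov(mrad) [ 6.7 -0.5  2.6 -1.7 -1.5  2.5 -6.   2.6] th -0.0613 w 0.1973 sd [0.0044 0.0465 0.0296] unst 0.0351
PLAN dy mm [[-2.2, -3.4, -3.8, -3.5, -2.7, -1.5], [-0.2, -0.3, -0.2, -0.1, -0.0, 0.0], [0.4, 0.7, 0.8, 0.8, 0.6, 0.3]]
pred th [-0.057 -0.06  -0.065 -0.069 -0.071 -0.067]
tray 537.566650390625 -241.67108154296875 (376.2965087890625, 168.12347412109375) 3.706698417663574
```

Call:
{"method": "drive_tool", "body": {
  "commands": [
    {"gripper": 0.015, "x": 0, "y": -0.002, "z": -0.003, "spin": 0.1},
    {"gripper": 0.015, "x": 0, "y": -0.003, "z": -0.006, "spin": 0.1},
    {"gripper": 0.015, "x": 0, "y": -0.003, "z": -0.008, "spin": 0.1},
    {"gripper": 0.015, "x": 0, "y": -0.002, "z": -0.008, "spin": 0},
    {"gripper": 0.015, "x": 0, "y": 0, "z": -0.008, "spin": 0},
    {"gripper": 0.015, "x": 0, "y": 0, "z": -0.007, "spin": 0},
    {"gripper": 0.015, "x": 0, "y": 0, "z": -0.006, "spin": 0},
    {"gripper": 0.015, "x": 0, "y": 0, "z": -0.004, "spin": 0},
    {"gripper": 0.015, "x": 0, "y": 0, "z": -0.003, "spin": 0},
    {"gripper": 0.015, "x": 0, "y": 0, "z": -0.002, "spin": 0},
    {"gripper": 0.015, "x": 0, "y": 0, "z": -0.002, "spin": 0}
  ]
}}

```text
clock: 23.4
position: [0.5034, -0.2449, 0.0475]
tool_rot: [0.516, -0.516, 0.484, -0.484]
force: [-0.1, -0.2, -9.4]
opening: 0.324
```

```bash
python3 c.py "-2:.1 -3:.1 -3:.1 -2 0 0 0 0 0 0 0" 0 6 0 2
```

```text
t 23.50 tcp [ 0.5034 -0.2449  0.0475] cmd y -0.2450 off -0.0009 psi 0.065 px [328.2 146.5] A 226.0 raw th [-0.0235 -0.0217] bias -0.0280
tilt xy [ 0.0003 -0.0001] F [-0.1 -0.2 -9.4] T [-0.067 -0.139 -0.06 ] model [ 0.668 -0.236  0.234]
```

Call:
{"method": "drive_tool", "body": {
  "commands": [
    {"gripper": 0.015, "x": 0, "y": 0, "z": -0.001, "spin": 0},
    {"gripper": 0.015, "x": 0, "y": 0, "z": -0.001, "spin": 0},
    {"gripper": 0.015, "x": 0, "y": 0, "z": -0.0005, "spin": 0},
    {"gripper": 0.015, "x": 0, "y": 0, "z": -0.0005, "spin": 0},
    {"gripper": 0.015, "x": 0, "y": 0, "z": 0, "spin": 0}
  ]
}}

```text
clock: 23.92
position: [0.5032, -0.2451, 0.0447]
tool_rot: [0.516, -0.516, 0.484, -0.484]
force: [0.6, -0.3, -9.2]
opening: 0.322
```

```bash
python3 - <<'E'
from h import *
s=manip.get_state();print(s["position"].round(4),s["force"].round(1))
f=optics.grab_frame("top");g=optics.grab_frame("scene")
a=cv2.resize(f[115:265,255:400],None,fx=2.7,fy=2.7,interpolation=cv2.INTER_CUBIC);b=cv2.resize(g[185:335,140:285],None,fx=2.7,fy=2.7,interpolation=cv2.INTER_CUBIC)
cv2.imwrite("pics/c5.png",np.hstack([a,b])[...,::-1])
E
```

```text
[ 0.5032 -0.2451  0.0447] [ 0.6 -0.3 -9.2]
```

View pics/c5.png

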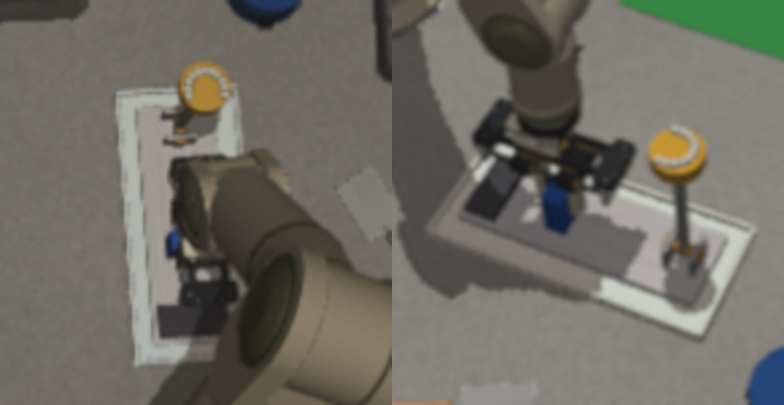

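The carrier is inside the rim and square with it, with the post falling slowly; the wrist still carries the full 9 N, so contact with the floor is just below. I go down in small steps.

Call:
{"method": "drive_tool", "body": {
  "commands": [
    {"gripper": 0.015, "x": 0, "y": 0, "z": -0.0005, "spin": 0},
    {"gripper": 0.015, "x": 0, "y": 0, "z": -0.0005, "spin": 0},
    {"gripper": 0.015, "x": 0, "y": 0, "z": 0, "spin": 0}
  ]
}}

```text
clock: 24.27
position: [0.5032, -0.2451, 0.0447]
tool_rot: [-0.515, 0.516, -0.484, 0.484]
force: [-3.7, 0.6, 6.4]
opening: 0.321
```

Call:
{"method": "drive_tool", "body": {
  "commands": [
    {"gripper": 0.015, "x": 0, "y": 0, "z": -0.0005, "spin": 0},
    {"gripper": 0.015, "x": 0, "y": 0, "z": 0, "spin": 0}
  ]
}}

```text
clock: 24.43
position: [0.5032, -0.2451, 0.0446]
tool_rot: [-0.515, 0.516, -0.483, 0.484]
force: [-5.2, 1.0, 12.1]
opening: 0.319
```

Call:
{"method": "drive_tool", "body": {
  "commands": [
    {"gripper": 0.015, "x": 0, "y": 0, "z": 0.001, "spin": 0},
    {"gripper": 0.04, "x": 0, "y": 0, "z": 0, "spin": 0},
    {"gripper": 0.06, "x": 0, "y": 0, "z": 0, "spin": 0},
    {"gripper": 0.07, "x": 0, "y": 0, "z": 0, "spin": 0},
    {"gripper": 0.07, "x": 0, "y": 0, "z": 0, "spin": 0},
    {"gripper": 0.07, "x": 0, "y": 0, "z": 0, "spin": 0}
  ]
}}

```text
clock: 24.93
position: [0.5034, -0.2451, 0.0442]
tool_rot: [0.516, -0.515, 0.484, -0.484]
force: [-0.0, 0.2, -0.2]
opening: 0.633
```

Call:
{"method": "drive_tool", "body": {
  "commands": [
    {"gripper": 0.07, "x": -0.002, "y": 0, "z": 0.01, "spin": 0},
    {"gripper": 0.07, "x": -0.002, "y": 0, "z": 0.02, "spin": 0},
    {"gripper": 0.07, "x": -0.002, "y": 0, "z": 0.03, "spin": 0},
    {"gripper": 0.07, "x": -0.002, "y": 0, "z": 0.035, "spin": 0},
    {"gripper": 0.07, "x": 0, "y": 0, "z": 0.04, "spin": 0},
    {"gripper": 0.07, "x": 0, "y": 0, "z": 0.04, "spin": 0},
    {"gripper": 0.07, "x": 0, "y": 0, "z": 0.03, "spin": 0},
    {"gripper": 0.07, "x": -0.02, "y": 0.02, "z": 0.02, "spin": 0},
    {"gripper": 0.07, "x": -0.02, "y": 0.03, "z": 0, "spin": 0},
    {"gripper": 0.07, "x": -0.01, "y": 0.03, "z": 0, "spin": 0},
    {"gripper": 0.07, "x": 0, "y": 0.02, "z": 0, "spin": 0},
    {"gripper": 0.07, "x": 0, "y": 0, "z": 0, "spin": 0}
  ]
}}

```text
clock: 25.93
position: [0.4443, -0.1412, 0.2705]
tool_rot: [0.517, -0.517, 0.482, -0.483]
force: [0.7, 0.2, -1.0]
opening: 0.752
```

```bash
python3 - <<'E'
from h import *
s=manip.get_state();print(s["clock"],s["position"].round(4),s["force"].round(1))
c=optics.calibration("top")
for i in range(6):
    f=optics.grab_frame("top")
    a=cv2.cvtColor(f[110:185,290:370],cv2.COLOR_RGB2HSV).astype(int);m=((abs(a[...,0]-20)<9)&(a[...,1]>130)&(a[...,2]>110)).astype(np.uint8)
    M=cv2.moments(cv2.convexHull(max(cv2.findContours(cv2.morphologyEx(m,3,np.ones((5,5))),0,1)[0],key=cv2.contourArea)));print(round(M["m10"]/M["m00"]+290,2),round(M["m01"]/M["m00"]+110,2),end="; ")
g=optics.grab_frame("scene")
a=cv2.resize(f[115:265,255:400],None,fx=2.7,fy=2.7,interpolation=cv2.INTER_CUBIC);b=cv2.resize(g[185:335,140:285],None,fx=2.7,fy=2.7,interpolation=cv2.INTER_CUBIC)
cv2.imwrite("pics/c6.png",np.hstack([a,b])[...,::-1])
E
```

```text
25.9333 [ 0.4443 -0.1412  0.2705] [ 0.7  0.2 -1. ]
339.25 146.83; 339.37 146.76; 339.62 146.66; 340.12 146.75; 340.09 146.77; 340.55 146.55;
```

View pics/c6.png

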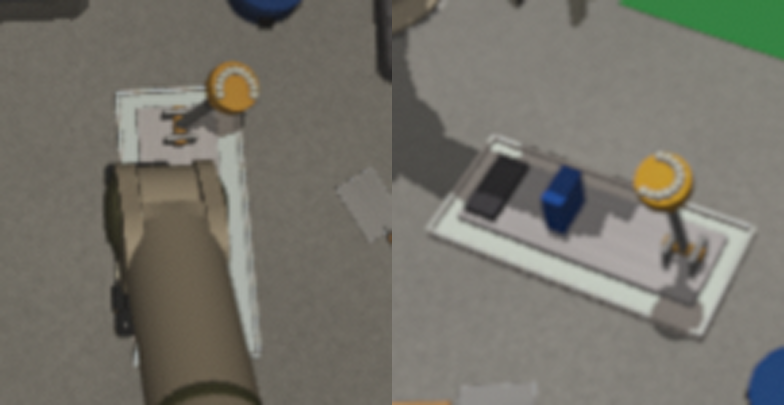

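Call:
{"method": "drive_tool", "body": {
  "commands": [
    {"x": 0},
    {"x": 0},
    {"x": 0},
    {"x": 0},
    {"x": 0},
    {"x": 0},
    {"x": 0},
    {"x": 0},
    {"x": 0},
    {"x": 0},
    {"x": 0},
    {"x": 0}
  ]
}}

```text
invalid input at $.commands[0]: expected keys gripper, x, y, z, spin
```

Call:
{"method": "drive_tool", "body": {
  "commands": [
    {"x": 0},
    {"x": 0},
    {"x": 0},
    {"x": 0},
    {"x": 0},
    {"x": 0},
    {"x": 0},
    {"x": 0},
    {"x": 0},
    {"x": 0},
    {"x": 0},
    {"x": 0}
  ]
}}

```text
invalid input at $.commands[0]: expected keys gripper, x, y, z, spin
```

```bash
cat > chk.py <<'E'
from h import *
c=optics.calibration("top")
for i in range(5):
    f=optics.grab_frame("top")
    a=cv2.cvtColor(f[110:185,290:370],cv2.COLOR_RGB2HSV).astype(int);m=((abs(a[...,0]-20)<9)&(a[...,1]>130)&(a[...,2]>110)).astype(np.uint8)
    M=cv2.moments(cv2.convexHull(max(cv2.findContours(cv2.morphologyEx(m,3,np.ones((5,5))),0,1)[0],key=cv2.contourArea)));u,v=M["m10"]/M["m00"]+290,M["m01"]/M["m00"]+110
    print(round(u,2),round(v,2),onplane(c,u,v,[0,0,1],.23).round(3),end="; ")
print(manip.get_state()["clock"])
E
python3 chk.py
```

```text
341.12 146.75 [ 0.67  -0.275  0.23 ]; 341.57 146.57 [ 0.671 -0.277  0.23 ]; 341.09 146.8 [ 0.67  -0.275  0.23 ]; 341.12 146.75 [ 0.67  -0.275  0.23 ]; 340.77 146.67 [ 0.67  -0.274  0.23 ]; 26.5333
```

Call:
{"method": "drive_tool", "body": {
  "commands": [
    {"gripper": 0.07, "x": 0, "y": 0, "z": 0, "spin": 0},
    {"gripper": 0.07, "x": 0, "y": 0, "z": 0, "spin": 0},
    {"gripper": 0.07, "x": 0, "y": 0, "z": 0, "spin": 0},
    {"gripper": 0.07, "x": 0, "y": 0, "z": 0, "spin": 0},
    {"gripper": 0.07, "x": 0, "y": 0, "z": 0, "spin": 0},
    {"gripper": 0.07, "x": 0, "y": 0, "z": 0, "spin": 0},
    {"gripper": 0.07, "x": 0, "y": 0, "z": 0, "spin": 0},
    {"gripper": 0.07, "x": 0, "y": 0, "z": 0, "spin": 0},
    {"gripper": 0.07, "x": 0, "y": 0, "z": 0, "spin": 0},
    {"gripper": 0.07, "x": 0, "y": 0, "z": 0, "spin": 0},
    {"gripper": 0.07, "x": 0, "y": 0, "z": 0, "spin": 0},
    {"gripper": 0.07, "x": 0, "y": 0, "z": 0, "spin": 0}
  ]
}}

```text
clock: 27.53
position: [0.4452, -0.145, 0.2691]
tool_rot: [-0.516, 0.516, -0.484, 0.484]
force: [-0.1, 0.9, -0.9]
opening: 0.751
```

```bash
python3 chk.py
```

```text
341.17 146.84 [ 0.67  -0.275  0.23 ]; 341.57 146.57 [ 0.671 -0.277  0.23 ]; 341.17 146.84 [ 0.67  -0.275  0.23 ]; 341.19 146.85 [ 0.67  -0.275  0.23 ]; 341.2 146.87 [ 0.67  -0.275  0.23 ]; 27.7833
```

```bash
python3 -c "
from rig import job;print(job.job_done())"
```

```text
the job is handed in; nothing more can be done
None
```

I ran the whole task and handed the job in at about 27.8 s of the 72 s allowed. The hand-in gives no verdict, so what follows is from my own readings.

- **Pick-up and balance:** I gripped the carrier by its blue block and lifted it to about 66 mm. I then balanced the post by moving the carrier along y, because the interface cannot tilt it. Between moves the top camera measured the lean and a filter estimated the swing.
- **Scan:** By my estimates the model stayed within about 25 mm of the focus, and within about 0.08 rad of upright, for about 6 s.
- **Carry and set-down:** The estimated lean stayed below about 0.1 rad up to the tray. I set the carrier down in small steps, released it and withdrew.

**Last checks**
- The pictures show the carrier lying flat and square inside the rim; by the arm's readings its origin is about 35 mm from the tray's middle.
- The post rests at about 0.24 rad, against its + stop, and the model did not move over the last second.
- The robot is clear, with only sensor noise of about 1 N.

**Disagreements and things not checked**
- The camera's lean reading was 0.028 rad too low against the known stop, so I corrected it by that amount.
- One early way of estimating the swing gave impossible values, so I replaced it with the filter while balancing.
- The focus position is uncertain by 10–15 mm, because the scanner's top and base edges disagreed by about 20 mm.
- One wait command was refused because it lacked keys; it had no effect.
- I did not measure the bowl, jar and spatula again at the end. The arm was never brought near them.

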